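# Take the exposed plate out of the latched exposing frame

## Robot

A 6-joint arm with a two-finger parallel gripper is mounted at the origin on a cart in front of the work surface, level with it; the furniture and walls round the work are solid. World frame = base frame: x ahead of the robot, y to its left, z up, the work surface at z = 0. Lengths are in mm, angles in rad, forces in N, time in s.
With the tool pointing down it reaches from about 350 to 775 mm from the base axis. Payload 7.3 kg.
Tool frame: the origin (TCP) lies between the finger pads; the fingertips stand 8 mm ahead of it and the grasp point (between the pads) lies 11 mm behind it; z points along the fingers, y is the direction in which the jaws open and shut (so a half turn about z gives the same grasp; the last joint's range is limited). The gripper opens to 92 mm and grips with 3 to 60 N. Pads are 19 mm wide; open, the fingers measure 130 mm over their backs; the gripper's body (75 mm by 190 mm) begins 47 mm behind the grasp point.
Start: joints at [-0.146, 0.342, 1.524, -0, 1.275, -0.146], TCP at [525.018, 0.02, 234.741] pointing down, gripper open.
Joint ranges: [-2.53, 2.53], [-0.77, 2.02], [0.04, 2.7], [-1, 4.14], [0.28, 2.66], [-3.11, 3.11]. Speed limits (rad/s): [2.57, 2.57, 3.14, 3.14, 3.14, 3.14].

## Interface

Orientations are given as a unit quaternion [w, x, y, z].
In Python, from bench import state, eyes, job_done gives the robot as it stands.
- The arm moves only by the tool play_rows, never from a script. Its argument "commands" is a list of rows, each an object of numbers: "tx", "ty", "tz": the shift along the tool's x, y, z in cm; "yaw": the turn about the tool's z in degrees. A call has exactly 8 rows; each row is the pose to reach, as a shift and turn from the pose measured when the call began, along the tool's axes at that moment; what a row does not reach only later rows make up. A row lasts 1/12 s, in which the tool goes at most 41.7 mm and 7.16 degrees, less where a joint would pass 70% of its speed; a pose out of reach is approached as far as the arm can. A call with a gripper value outside its range is refused whole. "fingers" is the opening, from 0 (shut) to 1 (fully open), set as the call begins (left out, the last holds). The fingers move at their own pace and stop on an object; "newtons" is the grip in N (left out, the last holds). Time passes only in rows, so rows that repeat a pose let the fingers close, or fill a call up. It gives the time, the measured TCP pose, the force and the opening at its end, in the units of the state.
- state(): the state, without advancing time (a new reading comes with each control period).
- eyes.grab_frame(name): name is "scene" or "side" or "wrist"; returns the picture (400x640x3 uint8, red, green, blue); there is no depth.
- eyes.camera_model(name): a dict with "vfov" (degrees; the focal length in pixels is half the picture's height over the tangent of half this angle, whatever the lens; pixels are square), "cx", "cy" (the principal point, pixels), "dist_coeffs" ([k1, k2, p1, p2, k3] as OpenCV has them; the pictures are not rectified), "R" (3x3) and "t" (3): a world point X has camera coordinates R X + t; the wrist camera has in their place "tool_from_camera" (4x4, takes a point from camera to tool coordinates, whose origin is the TCP and whose axes are the flange's). Camera axes: x right, y down, z forward; pixel columns grow to the right and rows downward; lengths in mm; the calibration is good to about 2 mm. A picture is of the moment at which its call begins: read the wrist's pose just before it. camera_model takes no time and is no camera call.
- job_done(): hands the job in, once; it reports no verdict.
The state is a dict: "t": time; "qpos": joint angles; "joint_velocities": joint speeds; "tau": joint torques, N m; "position": TCP position; "ee_rot": TCP orientation; "contact_force": force on the tool from outside, world axes, zero at the start; "moment": the same for the moment, N m; "finger_gap": opening from 0.0 (shut) to 1.0 (fully open).
Only numpy, scipy, OpenCV 4.12 (cv2) and the standard library are available. Lean on these libraries where they do the work, as an engineer would, in place of code of your own. Each camera call takes 0.05 s, during which the arm holds its last target.

## Task

The small relief plate in the wooden exposing frame has had its exposure and goes to the tray for washing out. Lift the lever of the frame's over-centre draw latch right over until the hook drops free of its keeper, and swing the glazed cover fully back so that it stays open. Then take the plate out and lay it gently, amber face up, flat on the bottom of the black tray, leaving the two film cans between them where they stand.

Things in the scene. Friction and masses are not known exactly. Their poses are not given: they have to be found in the camera images.
- exposing_frame: Wooden exposing frame, fixed: base 190 (x) x 234 (y) x 40 mm, glazed cover hinged along its back. Origin: centre of the underside; x from the front (latch, robot side) to the hinges, z up; all mm below are in it. Rails along all four sides (14 mm) rise to z 60. Cover closed: wood z 60-76, front rail 30 deep, front face x -95, glass top z 66. Pad 72 x 34 under the plate, top z 48.
- latch_lever (a joint): Over-centre draw latch, middle of the cover's front rail: lever angle, rad. 0 = latched, held by its sprung bail; grows as the tip is lifted off the glass, up and over toward the front. Needs about 3.5 N at the tip up to dead centre, about 0.55; the spring then drives it on to 1.3, where it rests slack; beyond about 1.5 it falls to its stop at 2.27. The hook drops below the keeper near 1.6.
- lever_tip (a point): Middle of the free edge of the lever's flared lip. Latched: 67 mm behind and 42 mm above the pivot, 58 mm over the glass, so shut fingers fit behind and under it. The lever is a 3 mm steel plate, 24 mm wide, rising from the pivot at 22 deg for 56 mm; the last 20 mm, the lip, is 28 mm wide and bent up to 50 deg. Push it from behind or pinch it across its width.
- lever_pivot (a point): Axis of the lever, on the cover: x -104, y 0, z 82 mm in the closed frame; the axis runs along the frame's y.
- hook (a point): Middle of the hook bar (steel, 4 mm thick, 36 mm long along y) at the lower end of the latch's bail, in front of the frame. Latched it lies at the keeper; free it hangs 10 mm or more lower and farther forward.
- keeper (a point): Where the hook bar lies when latched: x -103, y 0, z 37 mm in the frame, under a steel lip whose front edge turns down to z 33.5. Fixed to the base.
- cover (a joint): Angle of the cover, rad: 0 = closed, grows as the front edge rises; stop at 1.9, past upright, where it stays of itself; left short of upright it falls shut. 0.55 kg; about 3 N at the tab lifts it. It cannot be raised while the hook is engaged.
- cover_hinge (a point): Middle of the cover's hinge line: x 88, y 0, z 60 mm in the frame; the axis runs along the frame's y.
- lift_tab (a point): Middle of the cover's aluminium lift tab, 4 mm thick (6 at its beaded edge), 30 mm wide (x), reaching 28 mm out (to y -145) from the right side (-y) of the cover near its front; closed: x -75, y -132, z 69 mm in the frame. Free space under it down to the table: hook a fingertip under it and carry it round the hinge. It moves with the cover.
- relief_plate: Relief printing plate on an aluminium mount, amber-brown face up, 90 (x) x 50 (y) x 10 mm, 80 to 170 g. Origin: centre of the underside, z up through the face. Lies on the pad under the glass, underside 48 mm above the table, long side along the frame's x within 5 deg. Its long edges overhang the pad by 4 mm or more, 8 mm above the base: take it across the 50 mm.
- dev_tray: Black open developing tray, loose, 212 (x) x 282 (y) mm at the rim, 69 mm high; inside floor about 166 x 236 mm, 3 mm above the table. Origin: centre of the underside.
- film_can_0: Cream film can with grey lid, 35 mm diameter, 51 mm high, between the frame and the tray toward the back; origin at the middle of its base. To be left standing.
- film_can_1: Black film can with grey lid, 35 mm diameter, 51 mm high, between the frame and the tray; origin at the middle of its base. To be left standing.

How it is judged (in metres and radians):
On the way, in this order (a step that is already met when the one before it is completed fails the run):
1. the latch lever is past centre and the hook hangs free of its keeper (value of joint latch_lever above 1.4 rad and distance between hook and keeper above 0.01 m), for 0.2 s.
2. the cover stands folded back (value of joint cover above 1.65 rad), for 0.2 s.
At the end, for the whole second after the job is handed in: The cover stands folded back (above 1.65 rad); the plate lies at rest inside the tray, amber face up, flat (tilt under 0.1 rad) with its underside on the tray's floor (within 6 mm), its centre over the floor; nothing moves (value of joint cover above 1.65 rad and x of relief_plate in the frame of dev_tray between -0.08 and 0.08 m and y of relief_plate in the frame of dev_tray between -0.115 and 0.115 m and z of relief_plate in the frame of dev_tray below 0.009 m and angle between relief_plate's own z axis and vertical below 0.1 rad and linear speed of each of relief_plate, dev_tray below 0.02 m/s); the robot touches nothing.
It fails at once if a film can is moved by more than 40 mm (distance of any of film_can_0, film_can_1 from where it was at the start of the episode above 0.04 m).
It fails at once if the plate is dropped or thrown (faster than 0.6 m/s within 35 mm of the table) (height (world z) of relief_plate below 0.035 m and linear speed of relief_plate above 0.6 m/s).
It also fails if it takes over 72 s, if anything falls off the work surface, if the arm or the gripper's body presses on something with over 40 N, if the wrist force passes 120 N, or if a joint passes its speed limit or range.

## Working session

There is one attempt and no reset: what is moved stays moved. The work goes in short steps, Python scripts to look and compute and a tool call to move; the robot and the scene stay as the last step left them, time stands still between calls to the robot, and variables do not carry over. Pictures are saved under pics/ and viewed, and the job is handed in when it is done.

Besides the shell and the picture viewer there is one more tool, called after "Request:" by a JSON object that holds its "fn" and its "kwargs". play_rows: Moves the arm, as the interface text tells. Its arguments: {"type":"object","properties":{"commands":{"type":"array","items":{"type":"object","properties":{"tx":{"type":"number"},"ty":{"type":"number"},"tz":{"type":"number"},"yaw":{"type":"number"}}}},"fingers":{"type":"number"},"newtons":{"type":"number"}},"required":["commands"]}

```bash
ls; mkdir -p pics; python3 - <<'E'
from bench import state, eyes
import cv2,json
s=state();print(s)
for n in("scene","side","wrist"):
    im=eyes.grab_frame(n);cv2.imwrite(f"pics/{n}0.png",im[:,:,::-1]);m=eyes.camera_model(n);print(n,m)
E
```

```text
pics
{'t': 0.0, 'qpos': array([-1.45982897e-01,  3.42689618e-01,  1.52503571e+00, -4.41812217e-05,
        1.27540267e+00, -1.45951353e-01]), 'joint_velocities': array([-2.16960969e-04, -1.21957856e-03, -5.05955220e-04,  8.10774982e-05,
        1.03153757e-03, -9.92902094e-04]), 'tau': array([ 7.61924657e-04, -4.31245601e+01, -2.44219762e+01,  7.17750052e-02,
        5.59406646e-02, -1.04314388e-04]), 'position': array([5.24592552e+02, 7.78966945e-02, 2.34055618e+02]), 'ee_rot': array([-6.03396577e-04,  7.07113166e-01,  7.07099979e-01, -4.75052728e-04]), 'contact_force': array([-0.52452096,  0.52767886, -0.41975486]), 'moment': array([-0.06105294, -0.00822552, -0.03080252]), 'finger_gap': 0.998869702551647}
scene {'vfov': 57.35119634677108, 'cx': 312.0690869093959, 'cy': 198.89924745710402, 'dist_coeffs': array([-0.02481999,  0.        ,  0.        ,  0.        ,  0.        ]), 'R': array([[ 0.75184172, -0.65931086, -0.00657359],
       [-0.31164092, -0.34655682, -0.8847476 ],
       [ 0.58104558,  0.66723876, -0.46602411]]), 't': array([-424.50643535,  252.03900099,  612.5878413 ])}
[... 214 characters left out ...]
66253],
       [-0.23603162,  0.38958287, -0.8902327 ],
       [ 0.44873675, -0.7688914 , -0.45545729]]), 't': array([ 505.19847522,  217.32614097, 1275.34092917])}
wrist {'vfov': 65.22356046499426, 'cx': 317.8880930478963, 'cy': 190.68542695302392, 'dist_coeffs': array([-0.03411857,  0.        ,  0.        ,  0.        ,  0.        ]), 'tool_from_camera': array([[ 7.11523068e-04, -9.64827952e-01, -2.62881186e-01,
         6.99939544e+01],
       [ 9.99999167e-01,  9.69490852e-04, -8.51599162e-04,
        -7.52941133e-01],
       [ 1.07650758e-03, -2.62880361e-01,  9.64827838e-01,
        -1.50209660e+02],
       [ 0.00000000e+00,  0.00000000e+00,  0.00000000e+00,
         1.00000000e+00]])}
```

View pics/scene0.png

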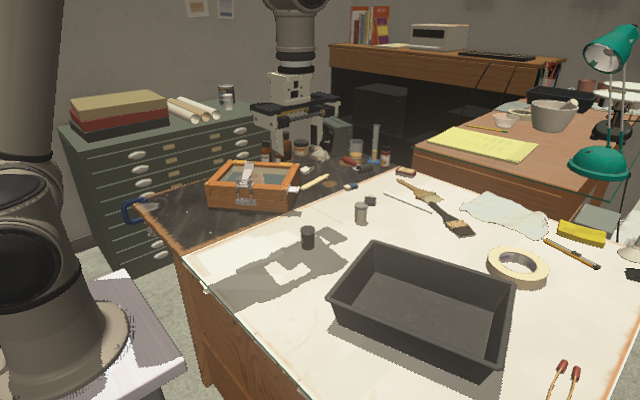

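View pics/side0.png

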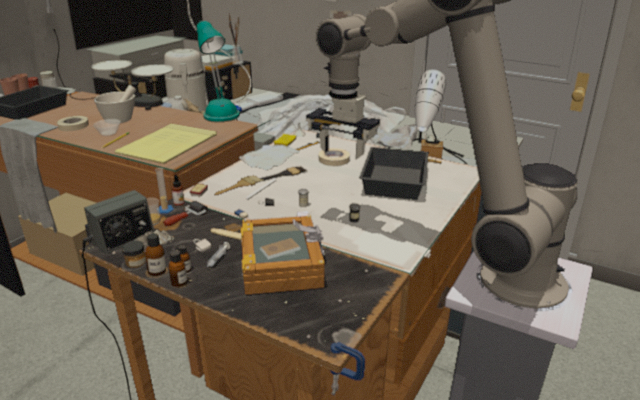

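View pics/wrist0.png

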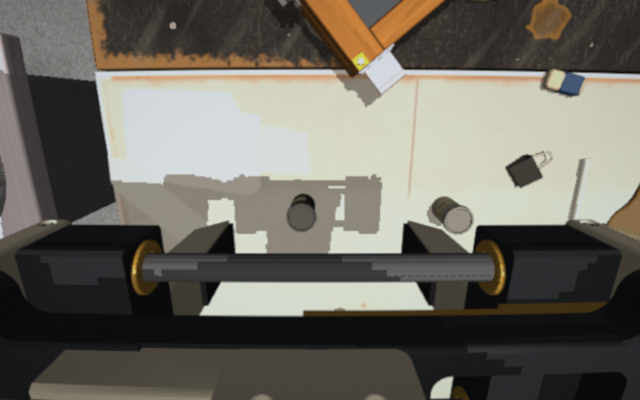

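```bash
python3 - <<'E'
import cv2
a=cv2.imread("pics/scene0.png")[140:230,180:340];b=cv2.imread("pics/side0.png")[200:310,220:360]
cv2.imwrite("pics/sc_z.png",cv2.resize(a,None,fx=5,fy=5,interpolation=cv2.INTER_CUBIC))
cv2.imwrite("pics/si_z.png",cv2.resize(b,None,fx=5,fy=5,interpolation=cv2.INTER_CUBIC))
E
```

```text
(no output)
```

View pics/sc_z.png

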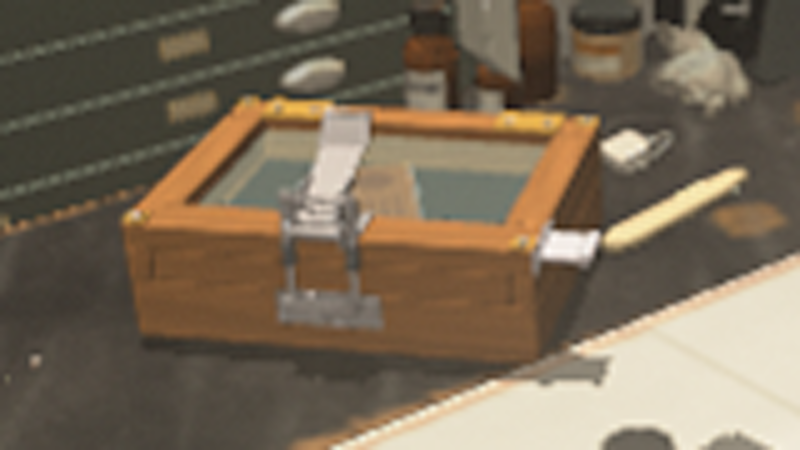

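View pics/si_z.png

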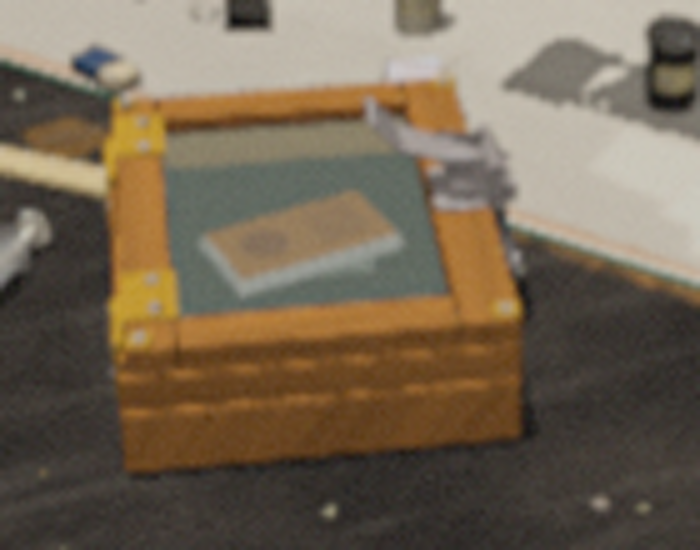

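```bash
cat > h.py <<'E'
import numpy as np,cv2
from bench import state,eyes
from scipy.spatial.transform import Rotation as Rn
def model(n,s=None):
    m=eyes.camera_model(n);f=200/np.tan(np.radians(m['vfov'])/2)
    K=np.array([[f,0,m['cx']],[0,f,m['cy']],[0,0,1]])
    if 'R' in m: R,t=np.array(m['R']),np.array(m['t'])
    else:
        s=s or state();q=s['ee_rot'];Rw=Rn.from_quat([q[1],q[2],q[3],q[0]]).as_matrix()
        T=np.array(m['tool_from_camera']);Rc=Rw@T[:3,:3];c=Rw@T[:3,3]+s['position']
        R=Rc.T;t=-R@c
    return K,np.array(m['dist_coeffs']),R,t
def ray(n,uv,s=None):
    K,d,R,t=model(n,s);p=cv2.undistortPoints(np.array([[uv]],float),K,d)[0,0]
    v=R.T@np.array([p[0],p[1],1]);return -R.T@t,v/np.linalg.norm(v)
def onz(n,uv,z,s=None):
    c,v=ray(n,uv,s);return c+v*(z-c[2])/v[2]
def proj(n,X,s=None):
    K,d,R,t=model(n,s);return cv2.projectPoints(np.array(X,float).reshape(-1,3),cv2.Rodrigues(R)[0],t,K,d)[0][:,0]
def tri(a,b):
    (c1,v1),(c2,v2)=a,b;A=np.stack([v1,-v2],1);k=np.linalg.lstsq(A,c2-c1,rcond=None)[0]
    p,q=c1+k[0]*v1,c2+k[1]*v2;return (p+q)/2,np.linalg.norm(p-q)
E
python3 - <<'E'
from h import *
u=lambda p,o:((p[0]+.5)/5-.5+o[0],(p[1]+.5)/5-.5+o[1])
S={'FL':(130,218),'FR':(537,243),'BR':(598,120),'BL':(245,100)}
D={'FL':(520,318),'BL':(120,347),'BR':(112,110),'FR':(455,83)}
for k in S: print(k,onz('scene',u(S[k],(180,140)),76).round(1),onz('side',u(D[k],(220,200)),76).round(1))
s0={'position':state()['position'],'ee_rot':state()['ee_rot']}
for nm,p in {'can1':(302,214),'can0':(457,217)}.items(): print(nm,onz('wrist',p,51,s0).round(1))
print('FRw',onz('wrist',(362,72),76,s0),'tab',onz('wrist',(385,74),69,s0))
for p in [(328,298),(372,241),(515,291),(500,378)]: print('tray',onz('scene',p,69).round(1))
for p in [(307,230),(361,206)]: print('can',onz('scene',p,51).round(1))
E
```

```text
FL [420.  280.7  76. ] [413.8 282.7  76. ]
FR [568.1 104.9  76. ] [556.6 108.   76. ]
BR [702.2 216.5  76. ] [698.3 228.1  76. ]
BL [556.9 393.9  76. ] [559.8 398.3  76. ]
can1 [505.6 -48.1  51. ]
can0 [681.9 -51.6  51. ]
FRw [564.55115198 100.65927468  76.        ] tab [587.51322011  99.6535638   69.        ]
tray [ 368.9 -264.8   69. ]
tray [ 554.7 -202.9   69. ]
tray [ 622.  -469.4   69. ]
tray [ 434.9 -528.2   69. ]
can [498.9 -57.8  51. ]
can [676.4 -63.8  51. ]
```

Request:
{"fn": "play_rows", "kwargs": {"commands": [{"tx":2,"ty":-1,"tz":-0.4,"yaw":7},{"tx":4.4,"ty":-2.2,"tz":-0.8,"yaw":14},{"tx":6.6,"ty":-3.4,"tz":-1.2,"yaw":21},{"tx":8.8,"ty":-4.5,"tz":-1.6,"yaw":28},{"tx":11,"ty":-5.6,"tz":-2,"yaw":35},{"tx":13.2,"ty":-6.7,"tz":-2.3,"yaw":42},{"tx":15,"ty":-7.6,"tz":-2.5,"yaw":49},{"tx":15.4,"ty":-7.9,"tz":-2.5,"yaw":50}], "fingers": 0, "newtons": 20}}

```text
t: 0.82
position: [444.5, 156.4, 259.7]
ee_rot: [-0.001, 0.94, 0.34, -0.0]
contact_force: [0.3, 0.5, 0.1]
finger_gap: 0.471
```

```bash
python3 - <<'E'
from h import *
import pickle
s=state();print(s['t'],s['position'],s['ee_rot'],s['qpos'].round(3),s['finger_gap'],abs(s['joint_velocities']).max())
im=eyes.grab_frame("wrist");cv2.imwrite("pics/w1.png",im[:,:,::-1]);pickle.dump(s,open("s1.pkl","wb"))
E
```

```text
0.8167 [444.46711149 156.35354716 259.68696562] [-7.35893547e-04  9.40466109e-01  3.39886498e-01 -3.51609866e-04] [1.750e-01 2.230e-01 1.620e+00 1.000e-03 1.300e+00 1.051e+00] 0.470848311645737 0.12513117272619959
```

View pics/w1.png

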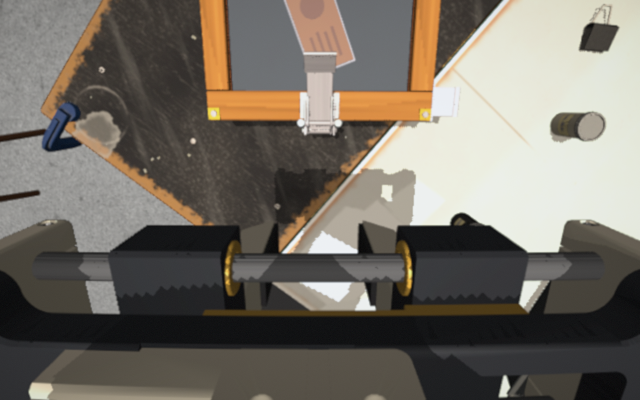

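```bash
python3 - <<'E'
from h import *
import pickle
s=pickle.load(open("s1.pkl","rb"))
a=onz('wrist',(208,121),76,s);b=onz('wrist',(435,121),76,s);print(a,b,np.linalg.norm(a-b))
y=(a-b)/np.linalg.norm(a-b);x=np.array([y[1],-y[0],0]);print('yaw',np.degrees(np.arctan2(x[1],x[0])))
o=(a+b)/2+95*x;o[2]=0;print('o',o)
def F(p):
    d=p-o;return np.array([d@x,d@y,p[2]]).round(1)
for nm,uv,z in [('tip',(320,55),124),('tipL',(304,54),124),('tipR',(336,54),124),('tabR',(460,88),69),('tabR2',(458,114),69),('inL',(230,92),76),('inR',(410,92),76),('plateFR',(354,61),58),('plateFL',(322,69),58)]:
    print(nm,F(onz('wrist',uv,z,s)))
for nm,X in [('tip',(-37,0,124)),('tabc',(-75,-132,69)),('pivot',(-104,0,82)),('plate',(0,0,58))]:
    W=o+x*X[0]+y*X[1]+np.array([0,0,X[2]]);print(nm,W.round(1),[proj(c,W,s)[0].round(1) for c in('wrist','scene','side')])
tx=np.array(Rn.from_quat(np.r_[s['ee_rot'][1:],s['ee_rot'][0]]).as_matrix());print(tx.round(3),F(s['position']))
np.save('frame.npy',np.array([o,x,y]))
E
```

```text
[411.93223198 280.08105562  76.        ] [564.47500409  96.97013397  76.        ] 238.3252125853973
yaw 39.79639900148837
o [561.19437452 249.33142895   0.        ]
tip [-37.8   1.8 124. ]
tipL [-37.   15.5 124. ]
tipR [-37.  -11.8 124. ]
tabR [ -61.3 -145.    69. ]
tabR2 [ -87.8 -145.8   69. ]
inL [-65.9  93.9  76. ]
inR [-66.  -90.7  76. ]
plateFR [-34.1 -34.3  58. ]
plateFL [-42.1  -0.6  58. ]
tip [532.8 225.6 124. ] [array([322.1,  54. ]), array([249.6, 162.2]), array([294. , 221.8])]
tabc [588.1  99.9  69. ] [array([446.4, 101.5]), array([294.1, 189. ]), array([302.5, 214.3])]
pivot [481.3 182.8  82. ] [array([321.5, 129.8]), array([243.3, 186.2]), array([320.5, 234.1])]
plate [561.2 249.3  58. ] [array([321.5,  25.9]), array([255.3, 178.4]), array([280. , 245.4])]
[[ 0.769  0.639 -0.001]
 [ 0.639 -0.769  0.001]
 [-0.    -0.002 -1.   ]] [-149.2    3.3  259.7]
```

Request:
{"fn": "play_rows", "kwargs": {"commands": [{"tx":4,"ty":0.1,"tz":0},{"tx":8,"ty":0.2,"tz":0},{"tx":12,"ty":0.2,"tz":1},{"tx":14,"ty":0.2,"tz":4},{"tx":14.1,"ty":0.2,"tz":8},{"tx":14.1,"ty":0.2,"tz":11.5},{"tx":14.1,"ty":0.2,"tz":14},{"tx":14.1,"ty":0.2,"tz":14.7}], "fingers": 0}}

```text
schema error: expected keys tx, ty, tz, yaw
```

```bash
cat >> h.py <<'E'
def F(p):
    o,x,y=np.load('frame.npy');d=np.asarray(p)-o;return np.array([d@x,d@y,p[2]]).round(1)
def look(tag,cams,crop=None):
    s=state();q=s['ee_rot'];M=Rn.from_quat([q[1],q[2],q[3],q[0]]).as_matrix()
    print('t',round(s['t'],2),'F',F(s['position']),'W',s['position'].round(1),'f',s['contact_force'].round(1),'gap',round(s['finger_gap'],3),'toolx az',np.degrees(np.arctan2(M[1,0],M[0,0])).round(1),'q',s['qpos'].round(2))
    for c in cams:
        im=eyes.grab_frame(c)[:,:,::-1]
        if crop and c in crop:
            x0,y0,x1,y1,k=crop[c];im=cv2.resize(im[y0:y1,x0:x1],None,fx=k,fy=k,interpolation=cv2.INTER_CUBIC)
        cv2.imwrite(f'pics/{c}_{tag}.png',im)
    return s
E
python3 - <<'E'
from h import *
look('a',['scene','side'],{'scene':(180,60,340,230,4),'side':(200,100,380,310,3)})
E
```

```text
t 0.87 F [-149.5    3.   259.5] W [444.4 156.  259.5] f [-0.2  0.2  0. ] gap 0.431 toolx az 40.0 q [0.17 0.22 1.62 0.   1.3  1.05]
```

View pics/scene_a.png

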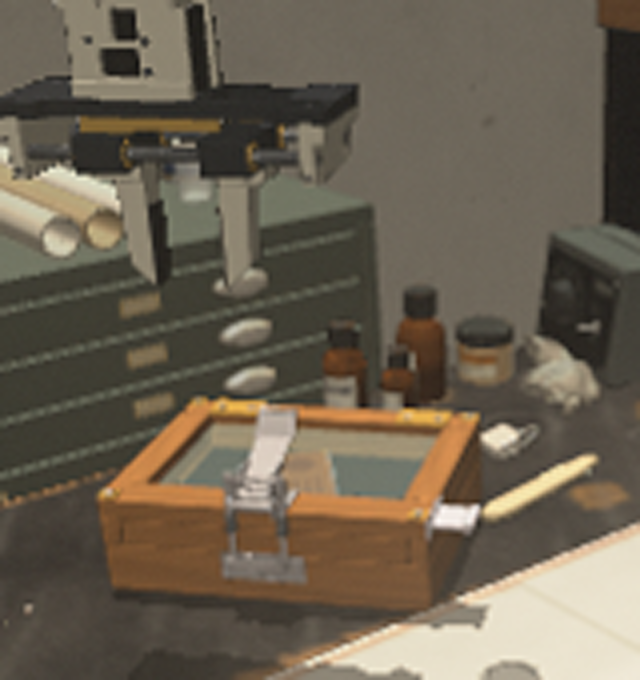

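View pics/side_a.png

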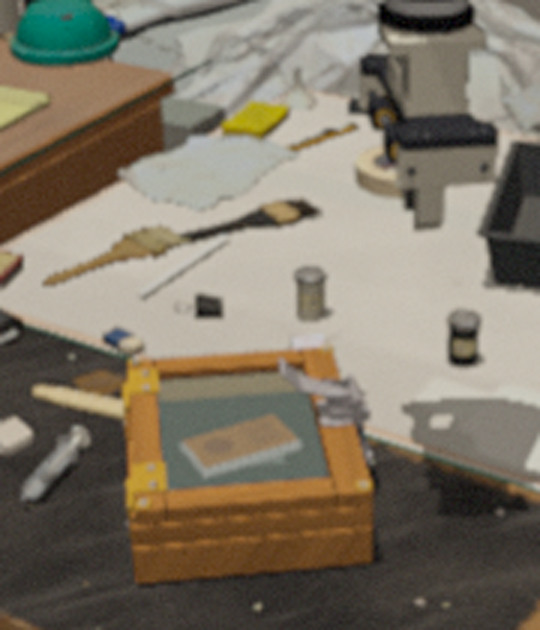

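Request:
{"fn": "play_rows", "kwargs": {"commands": [{"tx":4,"ty":0.1,"tz":0,"yaw":0},{"tx":8,"ty":0.2,"tz":0,"yaw":0},{"tx":12,"ty":0.2,"tz":1,"yaw":0},{"tx":14,"ty":0.2,"tz":4,"yaw":0},{"tx":14.1,"ty":0.2,"tz":8,"yaw":0},{"tx":14.1,"ty":0.2,"tz":11.5,"yaw":0},{"tx":14.1,"ty":0.2,"tz":14,"yaw":0},{"tx":14.1,"ty":0.2,"tz":14.7,"yaw":0}], "fingers": 0}}

```text
t: 1.63
position: [552.2, 241.9, 106.6]
ee_rot: [-0.0, 0.939, 0.343, -0.005]
contact_force: [-1.2, 0.6, 0.3]
finger_gap: 0.006
```

```bash
python3 - <<'E'
from h import *
look('b',['scene','side'],{'scene':(180,60,340,230,4),'side':(200,100,380,310,3)})
E
```

```text
t 1.63 F [-11.7   0.  106.6] W [552.2 241.9 106.6] f [-1.2  0.6  0.3] gap 0.006 toolx az 40.1 q [0.29 0.61 1.46 0.   1.09 1.16]
```

View pics/scene_b.png

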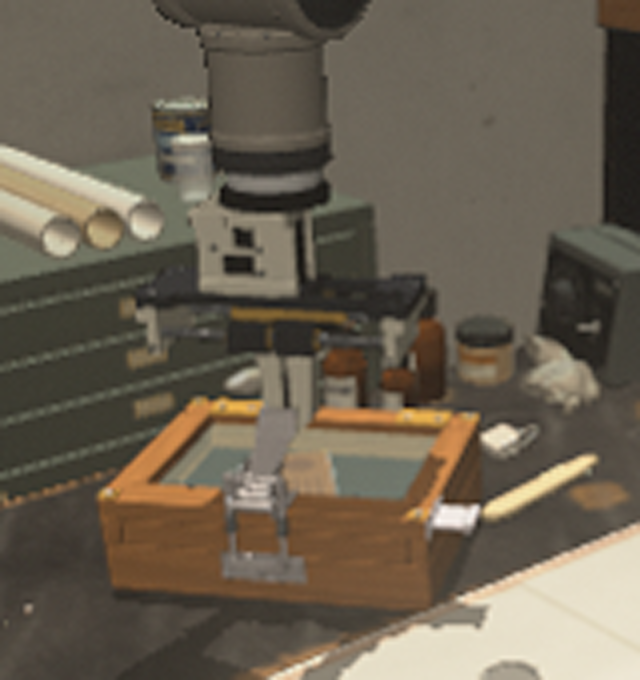

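View pics/side_b.png

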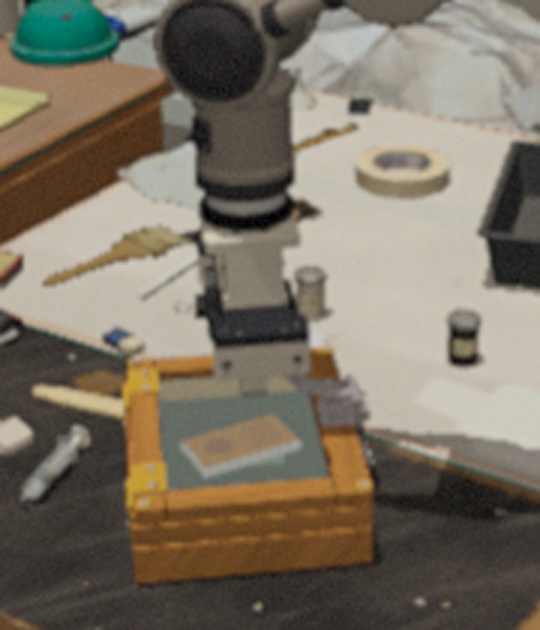

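Request:
{"fn": "play_rows", "kwargs": {"commands": [{"tx":-1.5,"ty":-0.1,"tz":-0.4,"yaw":0},{"tx":-3,"ty":-0.1,"tz":-0.9,"yaw":0},{"tx":-4.5,"ty":-0.1,"tz":-1.5,"yaw":0},{"tx":-6,"ty":-0.1,"tz":-2.1,"yaw":0},{"tx":-7.5,"ty":-0.1,"tz":-2.6,"yaw":0},{"tx":-9,"ty":-0.1,"tz":-3,"yaw":0},{"tx":-10,"ty":-0.1,"tz":-3,"yaw":0},{"tx":-10.5,"ty":-0.1,"tz":-3,"yaw":0}]}}

```text
t: 2.4
position: [474.2, 175.2, 144.0]
ee_rot: [0.0, 0.939, 0.343, 0.0]
contact_force: [0.6, 0.3, 0.2]
finger_gap: 0.004
```

```bash
python3 - <<'E'
from h import *
look('c',['scene','side'],{'scene':(180,60,340,230,4),'side':(200,100,380,310,3)})
E
```

```text
t 2.4 F [-114.3   -1.3  144. ] W [474.2 175.2 144. ] f [0.6 0.3 0.2] gap 0.004 toolx az 40.1 q [ 0.2   0.4   1.71 -0.    1.03  1.07]
```

View pics/scene_c.png

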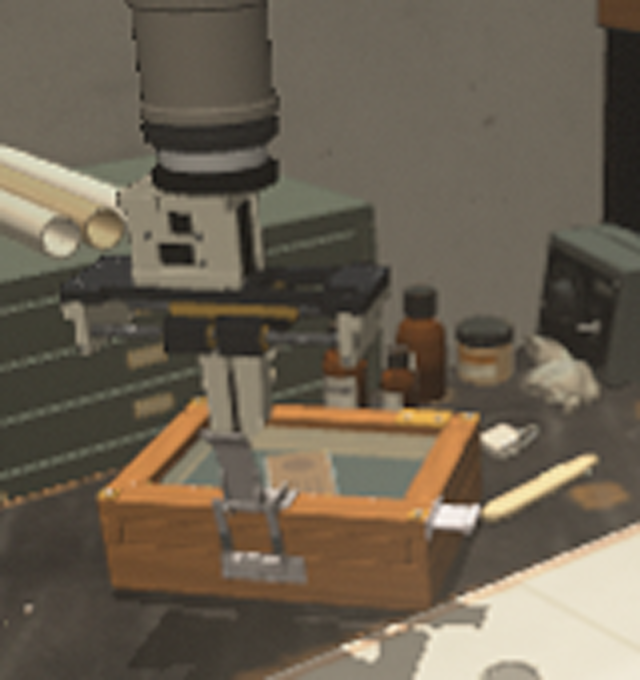

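View pics/side_c.png

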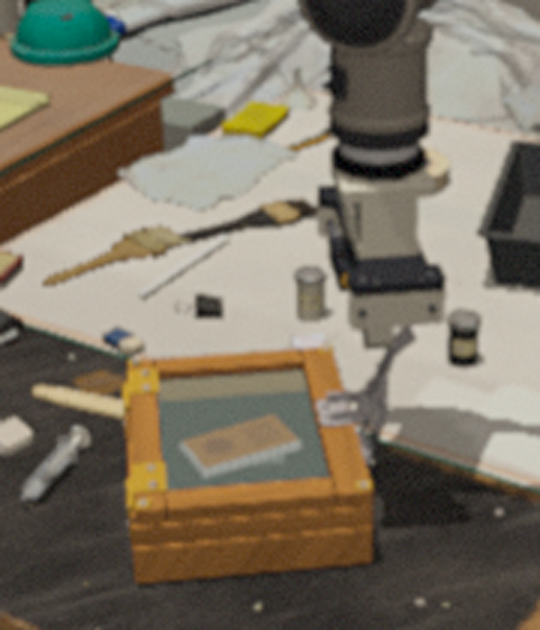

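Request:
{"fn": "play_rows", "kwargs": {"commands": [{"tx":-0.6,"ty":0,"tz":0.4,"yaw":0},{"tx":-1.4,"ty":0,"tz":0.8,"yaw":0},{"tx":-2.2,"ty":0,"tz":1.2,"yaw":0},{"tx":-3,"ty":0,"tz":1.4,"yaw":0},{"tx":-4,"ty":0,"tz":1.6,"yaw":0},{"tx":-5,"ty":0,"tz":1.6,"yaw":0},{"tx":-5.5,"ty":0,"tz":1.6,"yaw":0},{"tx":-5.5,"ty":0,"tz":1.6,"yaw":0}]}}

```text
t: 3.17
position: [431.0, 139.4, 127.0]
ee_rot: [-0.0, 0.94, 0.342, -0.001]
contact_force: [0.3, -0.7, -0.2]
finger_gap: 0.01
```

```bash
python3 - <<'E'
from h import *
look('d',['scene','side'],{'scene':(180,60,340,230,4),'side':(200,100,380,310,3)})
E
```

```text
t 3.17 F [-170.4   -1.1  127. ] W [431.  139.4 127. ] f [ 0.3 -0.7 -0.2] gap 0.01 toolx az 40.0 q [ 0.14  0.34  1.87 -0.    0.94  1.02]
```

View pics/scene_d.png

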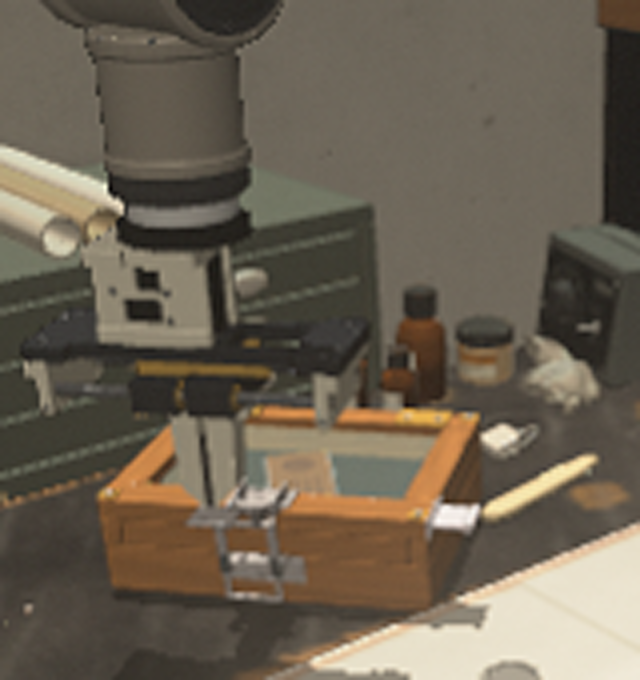

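View pics/side_d.png

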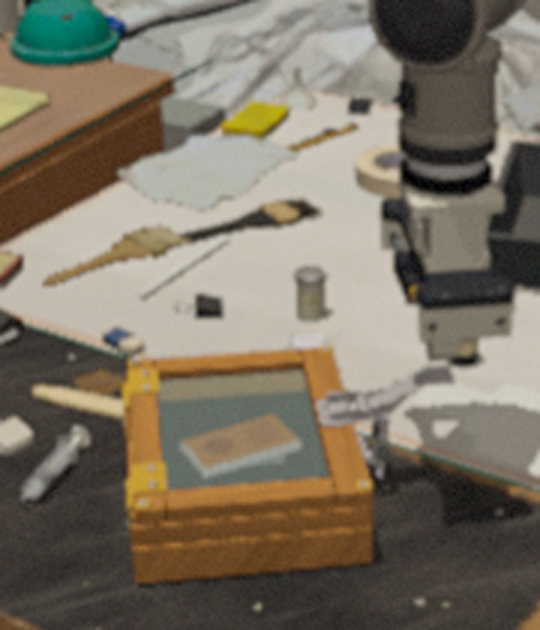

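Request:
{"fn": "play_rows", "kwargs": {"commands": [{"tx":0,"ty":0,"tz":-3,"yaw":-3},{"tx":1,"ty":2,"tz":-5.5,"yaw":-10},{"tx":2.5,"ty":4.5,"tz":-6.5,"yaw":-17},{"tx":4,"ty":7,"tz":-6.5,"yaw":-24},{"tx":6,"ty":9.5,"tz":-6.5,"yaw":-31},{"tx":8,"ty":12,"tz":-6.5,"yaw":-38},{"tx":9.2,"ty":13.2,"tz":-6.5,"yaw":-45},{"tx":9.5,"ty":13.5,"tz":-6.5,"yaw":-52}], "fingers": 0.65}}

```text
t: 3.93
position: [595.0, 97.2, 191.7]
ee_rot: [0.001, 0.693, 0.721, 0.0]
contact_force: [-1.0, -0.0, -0.5]
finger_gap: 0.537
```

Request:
{"fn": "play_rows", "kwargs": {"commands": [{"tx":0,"ty":0,"tz":0,"yaw":-7},{"tx":0,"ty":0,"tz":0,"yaw":-14},{"tx":0,"ty":0,"tz":0,"yaw":-21},{"tx":0,"ty":0,"tz":0,"yaw":-28},{"tx":0,"ty":0,"tz":0,"yaw":-35},{"tx":0,"ty":0,"tz":0,"yaw":-38},{"tx":0,"ty":0,"tz":0,"yaw":-38},{"tx":0,"ty":0,"tz":0,"yaw":-38}]}}

```text
t: 4.6
position: [595.3, 97.4, 191.6]
ee_rot: [0.001, 0.421, 0.907, 0.0]
contact_force: [-0.3, 0.4, -0.1]
finger_gap: 0.647
```

```bash
python3 - <<'E'
from h import *
s=look('e',['wrist','scene'],{'scene':(180,60,340,230,4)})
o,x,y=np.load('frame.npy')
import pickle;pickle.dump(s,open('se.pkl','wb'))
for X in [(-90,-145,69),(-60,-145,69),(-90,-117,69),(-60,-117,69)]:
    print(X,proj('wrist',o+x*X[0]+y*X[1]+np.array([0,0,X[2]]),s)[0].round(1))
E
```

```text
t 4.6 F [ -71.1 -138.6  191.6] W [595.3  97.4 191.6] f [-0.3  0.4 -0.1] gap 0.647 toolx az 130.2 q [ 0.04  0.52  1.36 -0.    1.26 -0.67]
(-90, -145, 69) [298.1 193.5]
(-60, -145, 69) [331.2 193.8]
(-90, -117, 69) [297.9 163. ]
(-60, -117, 69) [331.8 163.3]
```

View pics/wrist_e.png

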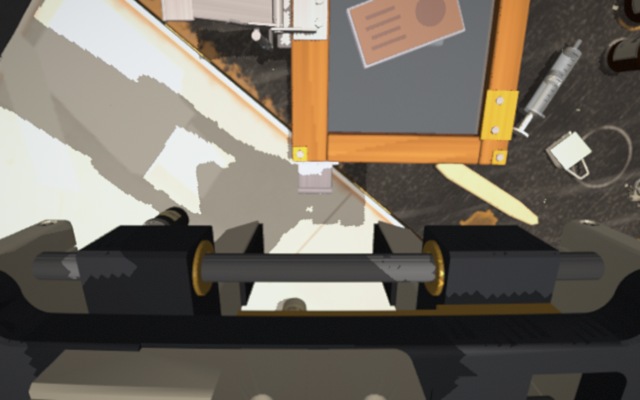

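View pics/scene_e.png

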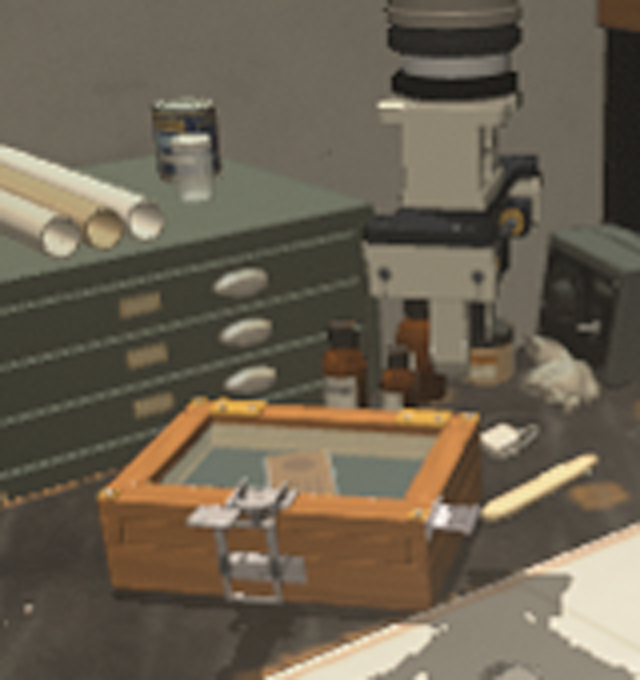

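Request:
{"fn": "play_rows", "kwargs": {"commands": [{"tx":0.1,"ty":-0.2,"tz":2,"yaw":0},{"tx":0.2,"ty":-0.4,"tz":5,"yaw":0},{"tx":0.2,"ty":-0.4,"tz":8,"yaw":0},{"tx":0.2,"ty":-0.4,"tz":10.5,"yaw":0},{"tx":0.2,"ty":-0.4,"tz":12.3,"yaw":0},{"tx":0.2,"ty":-0.4,"tz":13,"yaw":0},{"tx":0.2,"ty":-0.4,"tz":13.2,"yaw":0},{"tx":0.2,"ty":-0.4,"tz":13.2,"yaw":0}]}}

```text
t: 5.37
position: [591.3, 96.3, 59.9]
ee_rot: [0.001, 0.421, 0.907, 0.0]
contact_force: [0.2, 0.2, 0.3]
finger_gap: 0.649
```

Request:
{"fn": "play_rows", "kwargs": {"commands": [{"tx":0,"ty":0,"tz":0,"yaw":0},{"tx":0,"ty":0,"tz":0,"yaw":0},{"tx":0,"ty":0,"tz":0,"yaw":0},{"tx":0,"ty":0,"tz":0,"yaw":0},{"tx":0,"ty":0,"tz":0,"yaw":0},{"tx":0,"ty":0,"tz":0,"yaw":0},{"tx":0,"ty":0,"tz":0,"yaw":0},{"tx":0,"ty":0,"tz":0,"yaw":0}], "fingers": 0, "newtons": 25}}

```text
t: 6.03
position: [592.2, 96.7, 60.5]
ee_rot: [0.002, 0.421, 0.907, 0.001]
contact_force: [2.7, 3.2, 1.8]
finger_gap: 0.318
```

```bash
python3 - <<'E'
from h import *
s=look('f',['side','scene'],{'scene':(180,60,340,230,4),'side':(200,100,380,310,3)})
E
```

```text
t 6.03 F [ -73.9 -137.1   60.5] W [592.2  96.7  60.5] f [2.7 3.2 1.8] gap 0.318 toolx az 130.2 q [ 0.03  0.65  1.52  0.    0.96 -0.67]
```

View pics/scene_f.png

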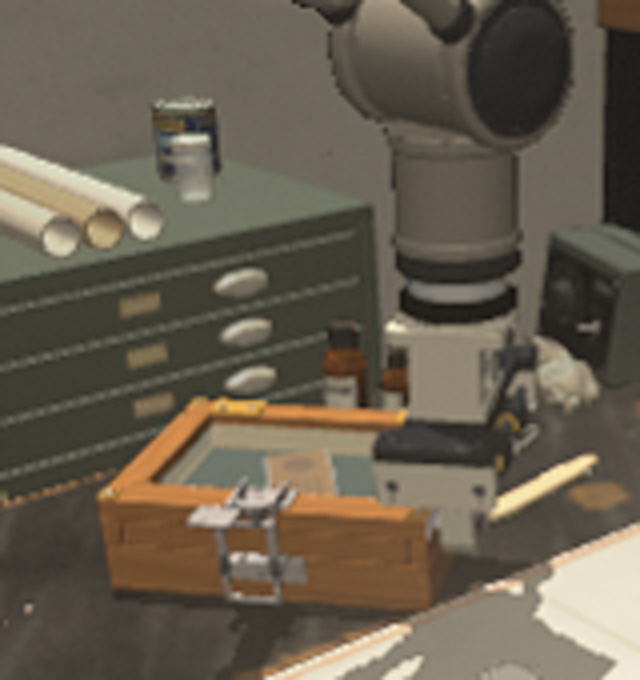

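Request:
{"fn": "play_rows", "kwargs": {"commands": [{"tx":0,"ty":0.07,"tz":-0.8,"yaw":0},{"tx":0,"ty":0.17,"tz":-1.6,"yaw":0},{"tx":0,"ty":0.32,"tz":-2.4,"yaw":0},{"tx":0,"ty":0.5,"tz":-3.2,"yaw":0},{"tx":0,"ty":0.73,"tz":-4,"yaw":0},{"tx":0,"ty":1,"tz":-4.8,"yaw":0},{"tx":0,"ty":1.3,"tz":-5.5,"yaw":0},{"tx":0,"ty":1.65,"tz":-6.3,"yaw":0}]}}

```text
t: 6.8
position: [603.1, 105.8, 123.4]
ee_rot: [0.0, 0.421, 0.907, -0.001]
contact_force: [-1.4, -7.8, -3.5]
finger_gap: 0.297
```

```bash
python3 - <<'E'
from h import *
s=look('g',['side','scene'],{'scene':(180,60,340,230,4),'side':(200,100,380,310,3)})
E
```

```text
t 6.8 F [ -59.7 -137.1  123.4] W [603.1 105.8 123.4] f [-1.4 -7.8 -3.5] gap 0.297 toolx az 130.2 q [ 0.05  0.6   1.42 -0.    1.12 -0.65]
```

View pics/scene_g.png

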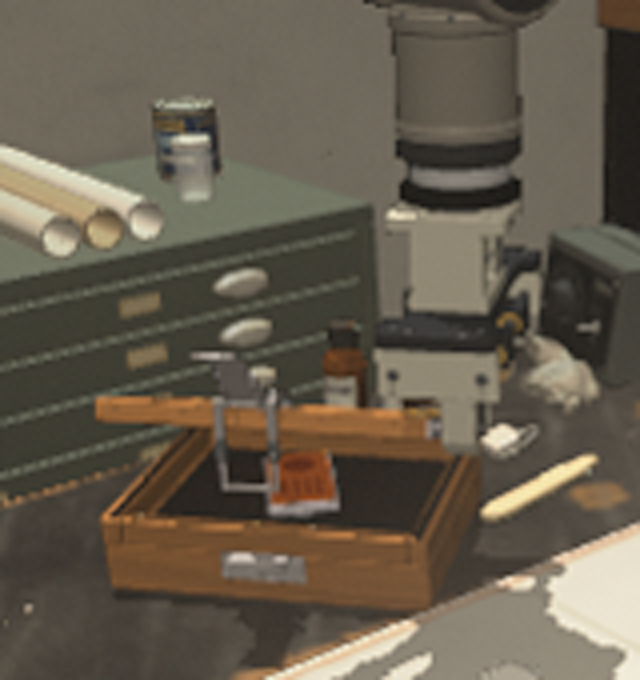

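View pics/side_g.png

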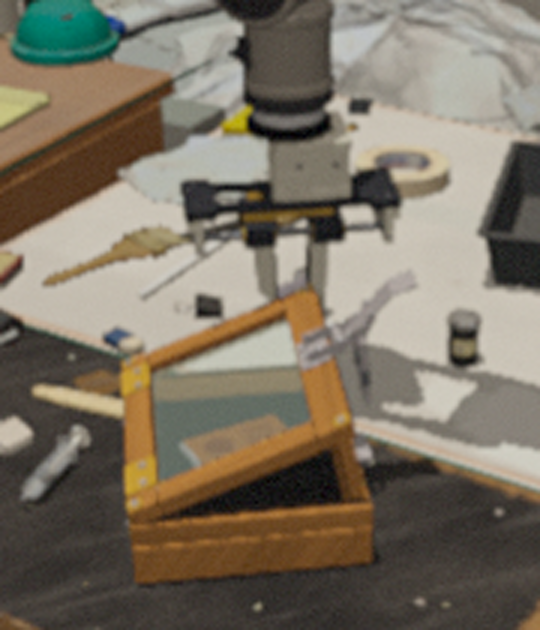

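Request:
{"fn": "play_rows", "kwargs": {"commands": [{"tx":0,"ty":0.37,"tz":-0.72,"yaw":0},{"tx":0,"ty":0.8,"tz":-1.4,"yaw":0},{"tx":0,"ty":1.2,"tz":-2.1,"yaw":0},{"tx":0,"ty":1.7,"tz":-2.76,"yaw":0},{"tx":0,"ty":2.2,"tz":-3.4,"yaw":0},{"tx":0,"ty":2.8,"tz":-4,"yaw":0},{"tx":0,"ty":3.35,"tz":-4.6,"yaw":0},{"tx":0,"ty":3.95,"tz":-5.1,"yaw":0}]}}

```text
t: 7.57
position: [631.2, 128.7, 179.8]
ee_rot: [-0.0, 0.421, 0.907, -0.004]
contact_force: [-18.3, -16.6, 22.7]
finger_gap: 0.225
```

```bash
python3 - <<'E'
from h import *
s=look('h',['side','scene'],{'scene':(180,60,340,230,4),'side':(200,100,380,310,3)})
E
```

```text
t 7.57 F [ -23.4 -137.5  179.8] W [631.2 128.7 179.8] f [-18.3 -16.6  22.7] gap 0.225 toolx az 130.2 q [ 0.09  0.61  1.24 -0.01  1.3  -0.61]
```

View pics/side_h.png

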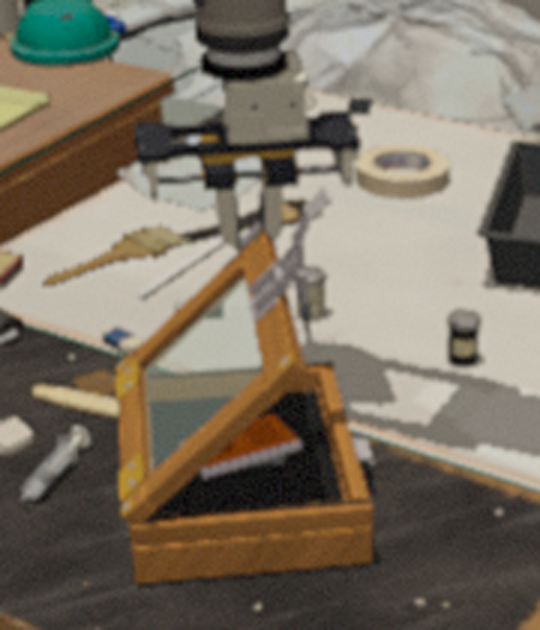

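View pics/scene_h.png

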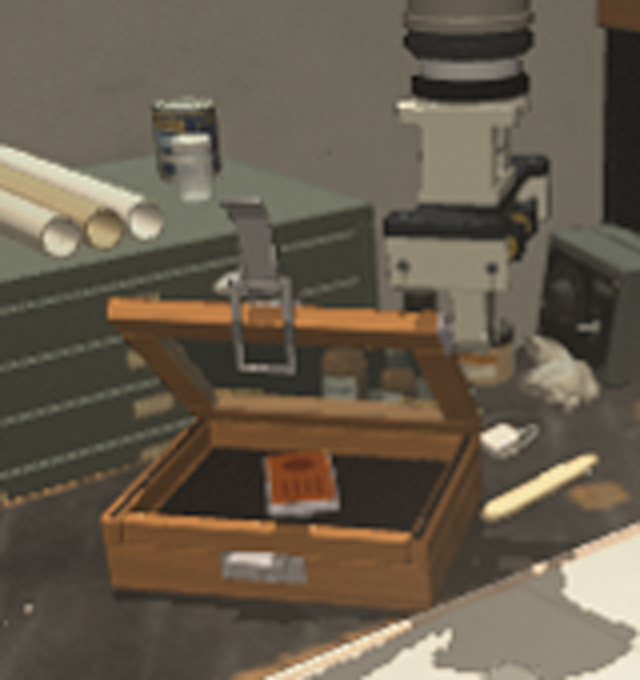

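```bash
python3 - <<'E'
from h import *
o,x,y=np.load('frame.npy')
for th in (.7,.8,.9,1.0):
  out=[]
  for X in [(-95,117,76),(-95,-117,76)]:
    dx,dz=X[0]-88,X[2]-60;c,s_=np.cos(th),np.sin(th)
    P=o+x*(88+dx*c+dz*s_)+y*X[1]+np.array([0,0,60-dx*s_+dz*c])
    a=proj('side',P)[0];b=proj('scene',P)[0]
    out+=[((a-[200,100])*3).round(0),((b-[180,60])*4).round(0)]
  print(th,out)
E
```

```text
0.7 [array([305., 366.]), array([103., 313.]), array([271., 233.]), array([439., 327.])]
0.8 [array([286., 353.]), array([109., 289.]), array([255., 222.]), array([442., 303.])]
0.9 [array([266., 342.]), array([116., 267.]), array([237., 211.]), array([446., 280.])]
1.0 [array([244., 332.]), array([123., 248.]), array([219., 203.]), array([451., 260.])]
```

Request:
{"fn": "play_rows", "kwargs": {"commands": [{"tx":0,"ty":0,"tz":0,"yaw":0},{"tx":0,"ty":0,"tz":0,"yaw":0},{"tx":0,"ty":0,"tz":0,"yaw":0},{"tx":0,"ty":0,"tz":0,"yaw":0},{"tx":0,"ty":0,"tz":0,"yaw":0},{"tx":0,"ty":0,"tz":0,"yaw":0},{"tx":0,"ty":0,"tz":0,"yaw":0},{"tx":0,"ty":0,"tz":0,"yaw":0}], "fingers": 0.29}}

```text
t: 8.33
position: [631.1, 128.5, 182.0]
ee_rot: [0.001, 0.421, 0.907, -0.005]
contact_force: [-6.2, -5.3, 5.1]
finger_gap: 0.289
```

```bash
python3 - <<'E'
from h import *
s=look('i',['side','scene'],{'scene':(180,60,340,230,4),'side':(240,150,360,270,6)})
E
```

```text
t 8.33 F [ -23.7 -137.6  182. ] W [631.1 128.5 182. ] f [-6.2 -5.3  5.1] gap 0.289 toolx az 130.2 q [ 0.09  0.61  1.24 -0.01  1.3  -0.61]
```

View pics/side_i.png

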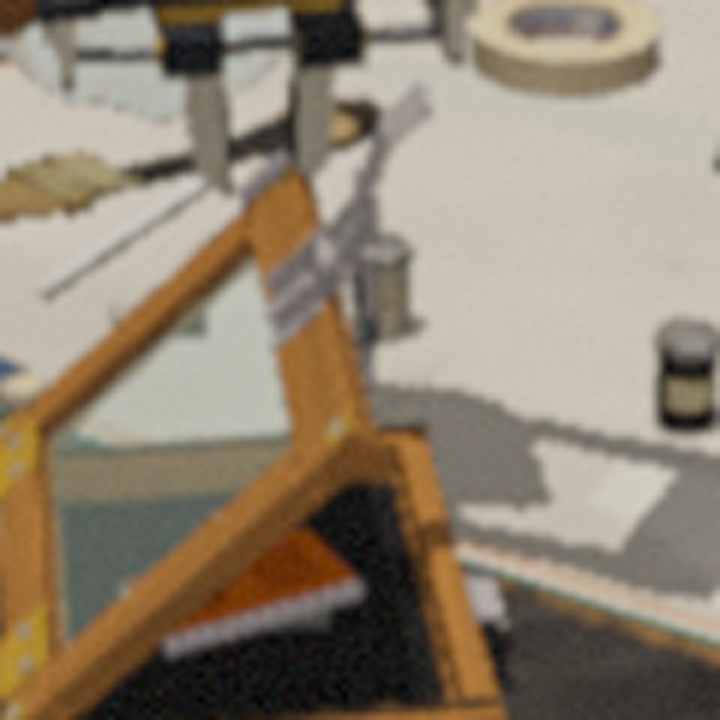

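View pics/scene_i.png

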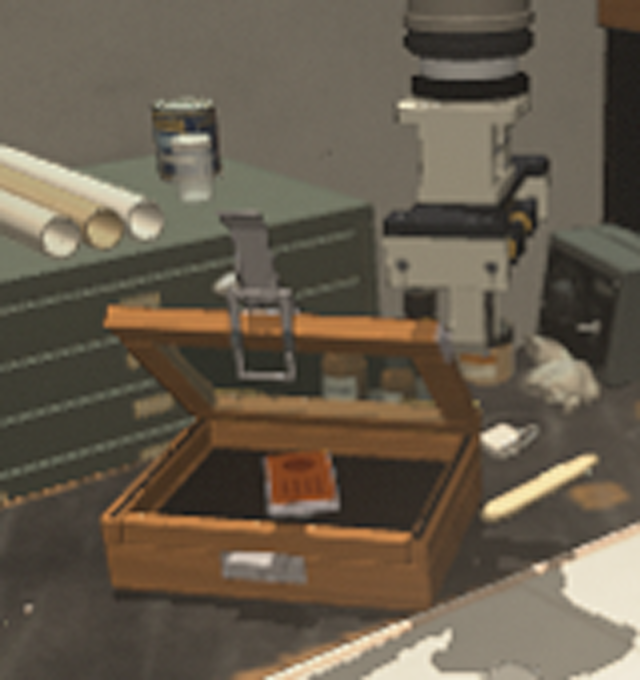

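Request:
{"fn": "play_rows", "kwargs": {"commands": [{"tx":0,"ty":0.5,"tz":0,"yaw":0},{"tx":0,"ty":1,"tz":0,"yaw":0},{"tx":0,"ty":1.7,"tz":-0.5,"yaw":0},{"tx":0,"ty":2.4,"tz":-1,"yaw":0},{"tx":0,"ty":3.2,"tz":-1.5,"yaw":0},{"tx":0,"ty":3.9,"tz":-2,"yaw":0},{"tx":0,"ty":4.7,"tz":-2.4,"yaw":0},{"tx":0,"ty":5.5,"tz":-2.8,"yaw":0}]}}

```text
t: 9.1
position: [673.4, 164.4, 210.4]
ee_rot: [0.001, 0.421, 0.907, -0.005]
contact_force: [-0.9, -3.0, 0.1]
finger_gap: 0.286
```

```bash
python3 - <<'E'
from h import *
s=look('j',['side','scene'],{'scene':(180,60,340,230,4),'side':(220,130,360,270,5)})
E
```

```text
t 9.1 F [  31.9 -137.1  210.4] W [673.4 164.4 210.4] f [-0.9 -3.   0.1] gap 0.286 toolx az 130.2 q [ 0.13  0.68  1.01 -0.01  1.45 -0.57]
```

View pics/side_j.png

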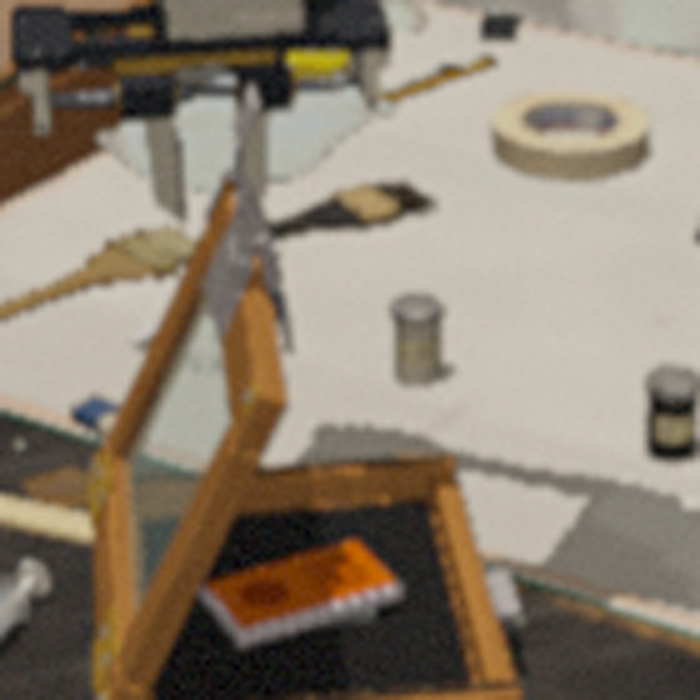

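View pics/scene_j.png

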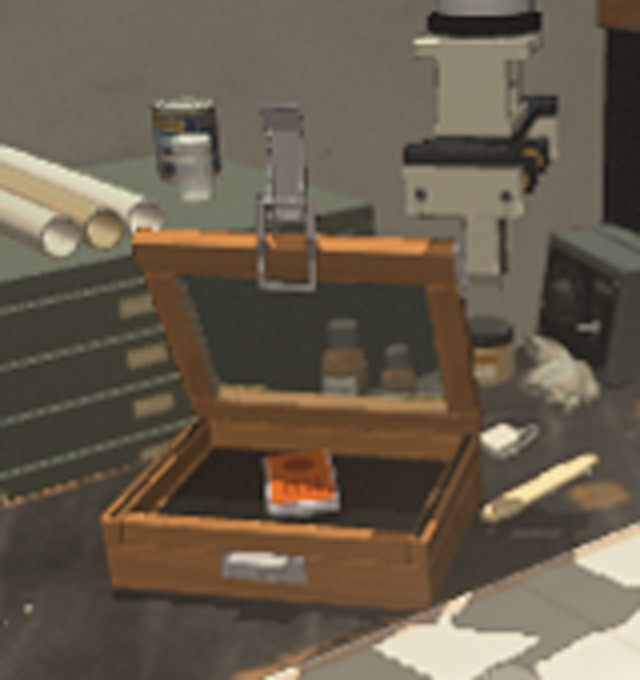

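Request:
{"fn": "play_rows", "kwargs": {"commands": [{"tx":0,"ty":0.8,"tz":-0.3,"yaw":0},{"tx":0,"ty":1.65,"tz":-0.6,"yaw":0},{"tx":0,"ty":2.5,"tz":-0.8,"yaw":0},{"tx":0,"ty":3.4,"tz":-1,"yaw":0},{"tx":0,"ty":4.3,"tz":-1.2,"yaw":0},{"tx":0,"ty":5.1,"tz":-1.3,"yaw":0},{"tx":0,"ty":6,"tz":-1.4,"yaw":0},{"tx":0,"ty":6.9,"tz":-1.4,"yaw":0}]}}

```text
t: 9.87
position: [726.7, 210.7, 223.9]
ee_rot: [0.001, 0.42, 0.907, -0.003]
contact_force: [0.1, -1.1, 0.5]
finger_gap: 0.289
```

```bash
python3 - <<'E'
from h import *
s=look('k',['side','scene'],{'scene':(180,60,340,230,4),'side':(220,130,360,270,5)})
E
```

```text
t 9.87 F [ 102.4 -135.6  223.9] W [726.7 210.7 223.9] f [ 0.1 -1.1  0.5] gap 0.289 toolx az 130.3 q [ 0.18  0.83  0.7  -0.01  1.61 -0.52]
```

View pics/side_k.png

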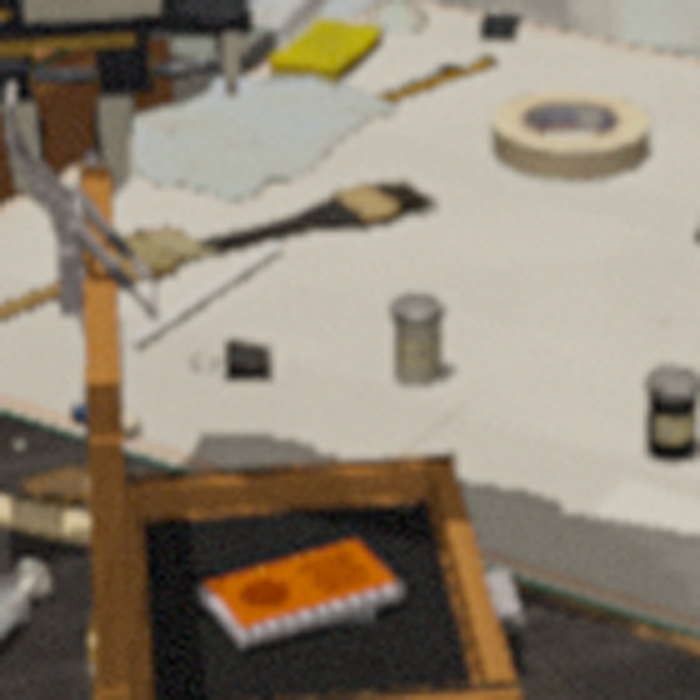

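View pics/scene_k.png

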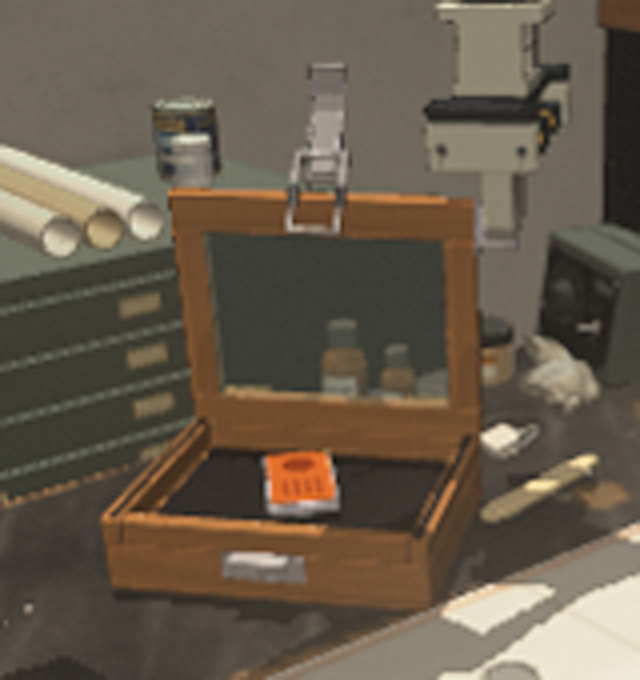

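Request:
{"fn": "play_rows", "kwargs": {"commands": [{"tx":0,"ty":0.6,"tz":0,"yaw":0},{"tx":0,"ty":1.2,"tz":0,"yaw":0},{"tx":0,"ty":1.8,"tz":0,"yaw":0},{"tx":0,"ty":2.4,"tz":0,"yaw":0},{"tx":0,"ty":2.8,"tz":0,"yaw":0},{"tx":0,"ty":3,"tz":-0.5,"yaw":0},{"tx":0,"ty":3,"tz":-2,"yaw":0},{"tx":0,"ty":3,"tz":-4,"yaw":0}]}}

```text
t: 10.63
position: [748.9, 230.9, 260.8]
ee_rot: [-0.001, 0.42, 0.908, -0.005]
contact_force: [0.1, 0.1, 0.0]
finger_gap: 0.288
```

```bash
python3 - <<'E'
from h import *
s=look('l',['side','scene'],{'scene':(180,60,340,230,4),'side':(200,130,340,270,5)})
E
```

```text
t 10.63 F [ 132.4 -134.3  260.8] W [748.9 230.9 260.8] f [0.1 0.1 0. ] gap 0.288 toolx az 130.4 q [ 0.2   0.92  0.42 -0.01  1.81 -0.5 ]
```

View pics/side_l.png

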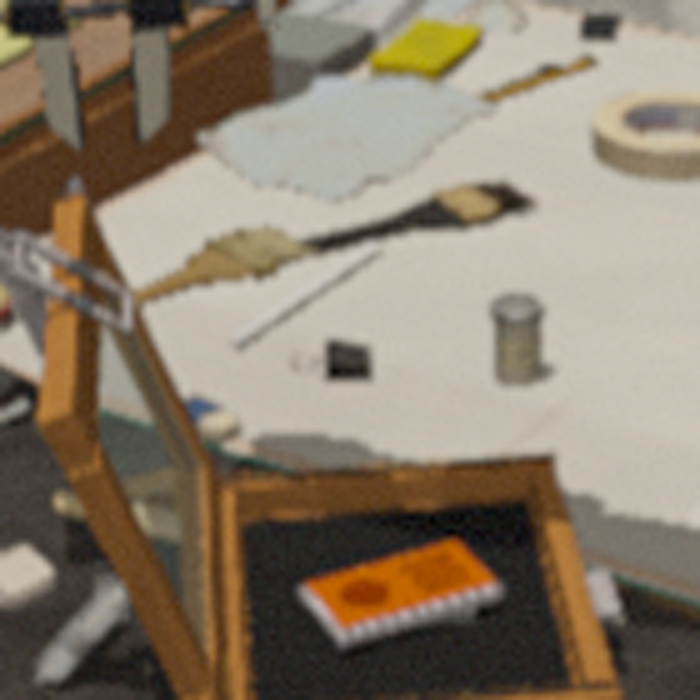

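View pics/scene_l.png

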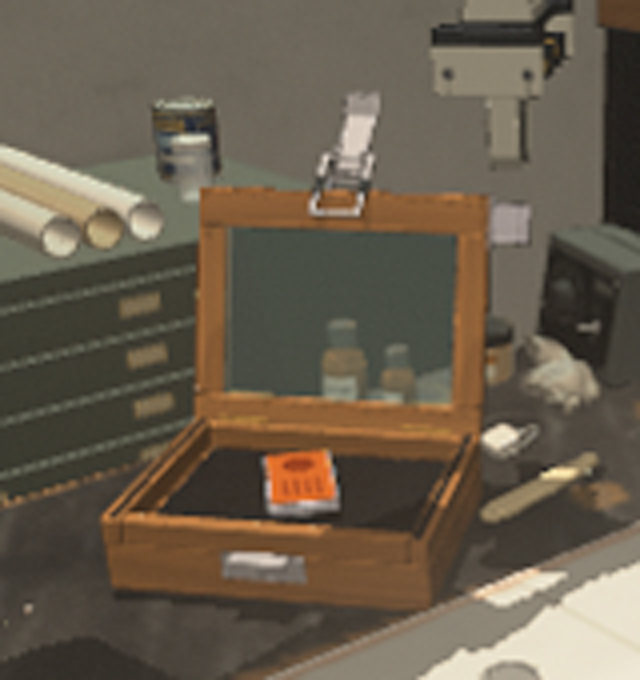

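Request:
{"fn": "play_rows", "kwargs": {"commands": [{"tx":0,"ty":-3,"tz":0,"yaw":7},{"tx":0,"ty":-7,"tz":0,"yaw":14},{"tx":1,"ty":-11,"tz":0,"yaw":21},{"tx":3,"ty":-14.5,"tz":0,"yaw":28},{"tx":6,"ty":-17.5,"tz":0,"yaw":35},{"tx":9,"ty":-20,"tz":0,"yaw":42},{"tx":11.5,"ty":-22,"tz":0,"yaw":49},{"tx":13,"ty":-23,"tz":0,"yaw":56}], "fingers": 0.8}}

```text
t: 11.4
position: [486.6, 181.3, 265.4]
ee_rot: [0.003, 0.799, 0.602, -0.0]
contact_force: [0.3, 1.3, -0.2]
finger_gap: 0.784
```

Request:
{"fn": "play_rows", "kwargs": {"commands": [{"tx":0,"ty":0,"tz":0,"yaw":7},{"tx":0,"ty":0,"tz":0,"yaw":14},{"tx":0,"ty":0,"tz":0,"yaw":21},{"tx":0,"ty":0,"tz":0,"yaw":28},{"tx":0,"ty":0,"tz":0,"yaw":34},{"tx":0,"ty":0,"tz":0,"yaw":34},{"tx":0,"ty":0,"tz":0,"yaw":34},{"tx":0,"ty":0,"tz":0,"yaw":34}]}}

```text
t: 12.07
position: [486.2, 181.2, 265.0]
ee_rot: [0.003, 0.939, 0.344, 0.0]
contact_force: [0.6, -0.5, -0.3]
finger_gap: 0.799
```

```bash
python3 - <<'E'
from h import *
import pickle
s=look('m',['wrist','side'],{'side':(200,130,340,270,5)});pickle.dump(s,open('sm.pkl','wb'))
E
```

```text
t 12.07 F [-101.2   -4.4  265. ] W [486.2 181.2 265. ] f [ 0.6 -0.5 -0.3] gap 0.799 toolx az 40.2 q [ 0.21  0.31  1.49 -0.01  1.34  1.08]
```

View pics/wrist_m.png

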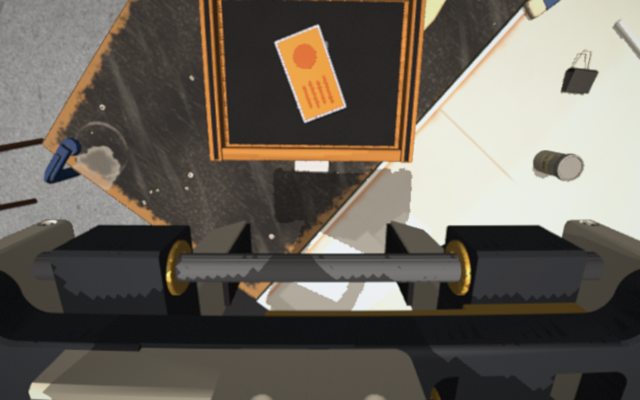

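```bash
python3 - <<'E'
from h import *
import pickle
s=pickle.load(open('sm.pkl','rb'));im=cv2.imread('pics/wrist_m.png')
h=cv2.cvtColor(im,cv2.COLOR_BGR2HSV)
m=cv2.inRange(h,(5,120,150),(30,255,255));m[:, :240]=0;m[:,390:]=0;m[135:]=0
m=cv2.morphologyEx(m,cv2.MORPH_CLOSE,np.ones((7,7)))
c=max(cv2.findContours(m,0,2)[0],key=cv2.contourArea);print(cv2.contourArea(c),cv2.minAreaRect(c))
pts=np.array([F(onz('wrist',p[0].astype(float),58,s))[:2] for p in c],np.float32)
print(cv2.minAreaRect(pts),cv2.boxPoints(cv2.minAreaRect(pts)))
o,x,y=np.load('frame.npy')
P=lambda X:proj('wrist',o+x*X[0]+y*X[1]+np.array([0,0,X[2]]),s)[0].round(1)
print('front corners base top z60',P((-95,117,60)),P((-95,-117,60)))
cv2.imwrite('pics/plate.png',cv2.resize(im[0:180,190:430],None,fx=3,fy=3,interpolation=cv2.INTER_CUBIC))
E
```

```text
3264.5 ((310.8219909667969, 73.30243682861328), (82.32726287841797, 42.225440979003906), 69.775146484375)
((0.4250316619873047, 3.001178741455078), (84.24369049072266, 44.4214973449707), 20.67703628540039) [[-46.82617     8.908018 ]
 [-31.140947  -32.6521   ]
 [ 47.676235   -2.9056606]
 [ 31.99101    38.654457 ]]
front corners base top z60 [211.6 161.6] [414.4 163. ]
```

View pics/plate.png

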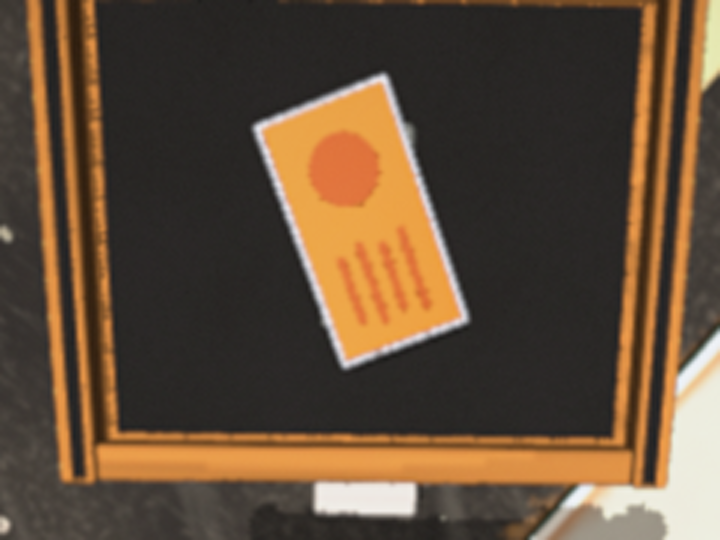

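Request:
{"fn": "play_rows", "kwargs": {"commands": [{"tx":2.5,"ty":-0.2,"tz":0.5,"yaw":-6},{"tx":5,"ty":-0.4,"tz":1.5,"yaw":-12},{"tx":7.5,"ty":-0.6,"tz":4,"yaw":-18},{"tx":9.5,"ty":-0.7,"tz":7,"yaw":-20.3},{"tx":10.2,"ty":-0.7,"tz":10.5,"yaw":-20.3},{"tx":10.2,"ty":-0.7,"tz":13,"yaw":-20.3},{"tx":10.2,"ty":-0.7,"tz":14.5,"yaw":-20.3},{"tx":10.2,"ty":-0.7,"tz":15,"yaw":-20.3}], "fingers": 0.8}}

```text
t: 12.83
position: [558.7, 251.1, 111.4]
ee_rot: [0.002, 0.864, 0.504, -0.003]
contact_force: [0.9, -0.4, -0.1]
finger_gap: 0.801
```

```bash
python3 - <<'E'
from h import *
s=look('n',['side','scene','wrist'],{'scene':(180,60,340,230,4),'side':(200,130,340,270,5)})
q=s['ee_rot'];M=Rn.from_quat([q[1],q[2],q[3],q[0]]).as_matrix()
print('tool shift cm to plate z51',(M.T@(np.array([559.6,251.9,51])-s['position'])/10).round(2))
E
```

```text
t 12.83 F [ -0.8   3.  111.4] W [558.7 251.1 111.4] f [ 0.9 -0.4 -0.1] gap 0.801 toolx az 60.5 q [ 0.3   0.62  1.43 -0.01  1.1   0.82]
tool shift cm to plate z51 [0.16 0.03 6.03]
```

View pics/side_n.png

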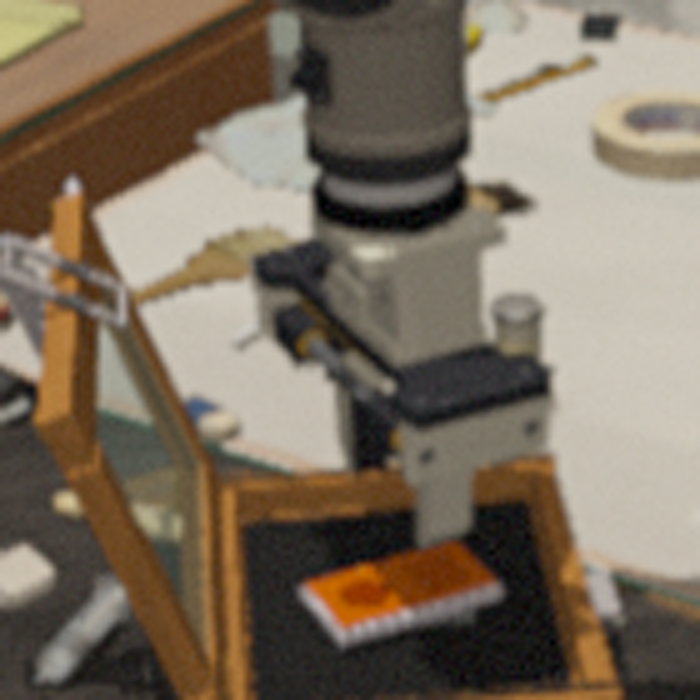

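View pics/scene_n.png

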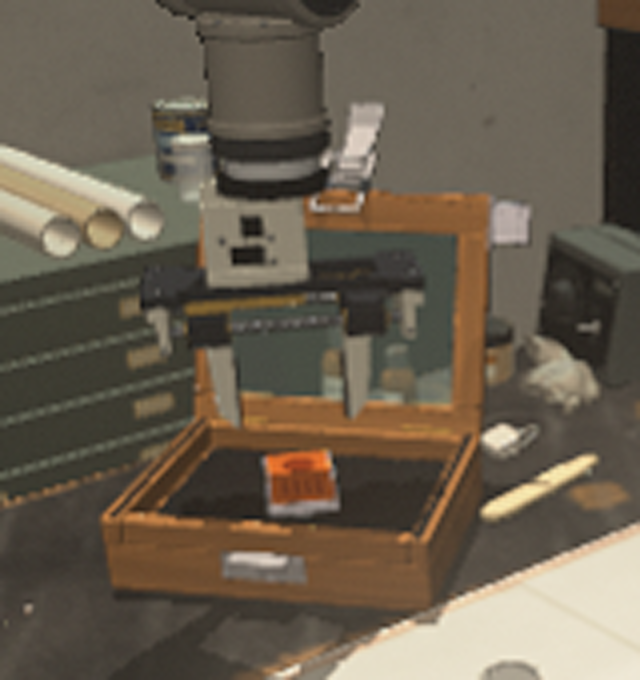

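Aligned over the plate; descend (settle at the end), then grip.

Request:
{"fn": "play_rows", "kwargs": {"commands": [{"tx":0.1,"ty":0,"tz":1.2,"yaw":0},{"tx":0.16,"ty":0,"tz":2.6,"yaw":0},{"tx":0.16,"ty":0,"tz":4,"yaw":0},{"tx":0.16,"ty":0,"tz":5,"yaw":0},{"tx":0.16,"ty":0,"tz":5.5,"yaw":0},{"tx":0.16,"ty":0,"tz":5.7,"yaw":0},{"tx":0.16,"ty":0,"tz":5.8,"yaw":0},{"tx":0.16,"ty":0,"tz":5.8,"yaw":0}]}}

```text
t: 13.65
position: [562.1, 252.8, 58.1]
ee_rot: [0.003, 0.864, 0.503, 0.001]
contact_force: [-0.0, 0.1, 0.8]
finger_gap: 0.794
```

Request:
{"fn": "play_rows", "kwargs": {"commands": [{"tx":0,"ty":0,"tz":0,"yaw":0},{"tx":0,"ty":0,"tz":0,"yaw":0},{"tx":0,"ty":0,"tz":0,"yaw":0},{"tx":0,"ty":0,"tz":0,"yaw":0},{"tx":0,"ty":0,"tz":0,"yaw":0},{"tx":0,"ty":0,"tz":0,"yaw":0},{"tx":0,"ty":0,"tz":0,"yaw":0},{"tx":0,"ty":0,"tz":0,"yaw":0}], "fingers": 0.3, "newtons": 20}}

```text
t: 14.32
position: [562.2, 252.8, 58.4]
ee_rot: [0.003, 0.864, 0.503, 0.001]
contact_force: [-1.9, 0.6, 2.9]
finger_gap: 0.538
```

```bash
python3 - <<'E'
from h import *
s=look('o',['side','scene'],{'scene':(180,60,340,230,4),'side':(200,130,340,270,5)})
E
```

```text
t 14.32 F [ 3.   2.  58.4] W [562.2 252.8  58.4] f [-1.9  0.6  2.9] gap 0.538 toolx az 60.5 q [ 0.3   0.68  1.47 -0.01  0.99  0.82]
```

View pics/side_o.png

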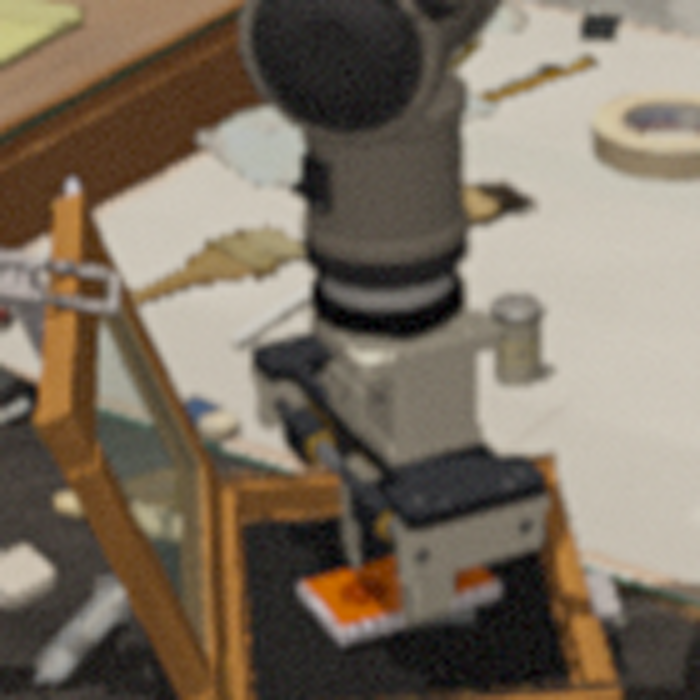

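View pics/scene_o.png

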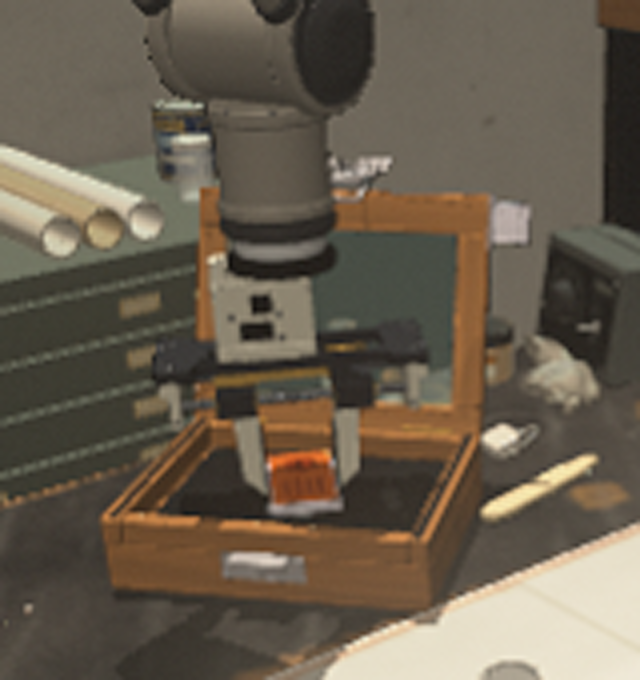

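Request:
{"fn": "play_rows", "kwargs": {"commands": [{"tx":0,"ty":0,"tz":0,"yaw":0},{"tx":0,"ty":0,"tz":0,"yaw":0},{"tx":0,"ty":0,"tz":0,"yaw":0},{"tx":-0.1,"ty":0,"tz":0.2,"yaw":0},{"tx":-0.1,"ty":0,"tz":0.4,"yaw":0},{"tx":-0.1,"ty":0,"tz":0.6,"yaw":0},{"tx":-0.1,"ty":0,"tz":0.6,"yaw":0},{"tx":-0.1,"ty":0,"tz":0.6,"yaw":0}], "fingers": 0.65}}

```text
t: 15.08
position: [561.6, 251.9, 52.1]
ee_rot: [0.003, 0.864, 0.503, 0.001]
contact_force: [0.1, 0.1, 0.3]
finger_gap: 0.647
```

Request:
{"fn": "play_rows", "kwargs": {"commands": [{"tx":0,"ty":0,"tz":0,"yaw":0},{"tx":0,"ty":0,"tz":0,"yaw":0},{"tx":0,"ty":0,"tz":0,"yaw":0},{"tx":0,"ty":0,"tz":0,"yaw":0},{"tx":0,"ty":0,"tz":0,"yaw":0},{"tx":0,"ty":0,"tz":0,"yaw":0},{"tx":0,"ty":0,"tz":0,"yaw":0},{"tx":0,"ty":0,"tz":0,"yaw":0}], "fingers": 0.3, "newtons": 25}}

```text
t: 15.75
position: [561.7, 251.9, 52.1]
ee_rot: [0.003, 0.864, 0.503, 0.001]
contact_force: [0.5, 0.5, -0.6]
finger_gap: 0.542
```

Request:
{"fn": "play_rows", "kwargs": {"commands": [{"tx":0,"ty":0,"tz":-0.5,"yaw":0},{"tx":0,"ty":0,"tz":-1.5,"yaw":0},{"tx":0,"ty":0,"tz":-3.2,"yaw":0},{"tx":0,"ty":0,"tz":-5.2,"yaw":0},{"tx":0,"ty":0,"tz":-7.5,"yaw":0},{"tx":0,"ty":0,"tz":-9.5,"yaw":0},{"tx":0,"ty":0,"tz":-11,"yaw":0},{"tx":0,"ty":0,"tz":-12,"yaw":0}]}}

```text
t: 16.42
position: [561.7, 252.7, 175.1]
ee_rot: [0.004, 0.864, 0.503, 0.003]
contact_force: [-0.1, -0.2, -2.2]
finger_gap: 0.54
```

```bash
python3 - <<'E'
from h import *
s=look('p',['side','scene'],{'side':(200,100,340,270,4)})
E
```

```text
t 16.42 F [  2.6   2.3 175.1] W [561.7 252.7 175.1] f [-0.1 -0.2 -2.2] gap 0.54 toolx az 60.5 q [ 0.3   0.55  1.35 -0.01  1.23  0.82]
```

View pics/side_p.png

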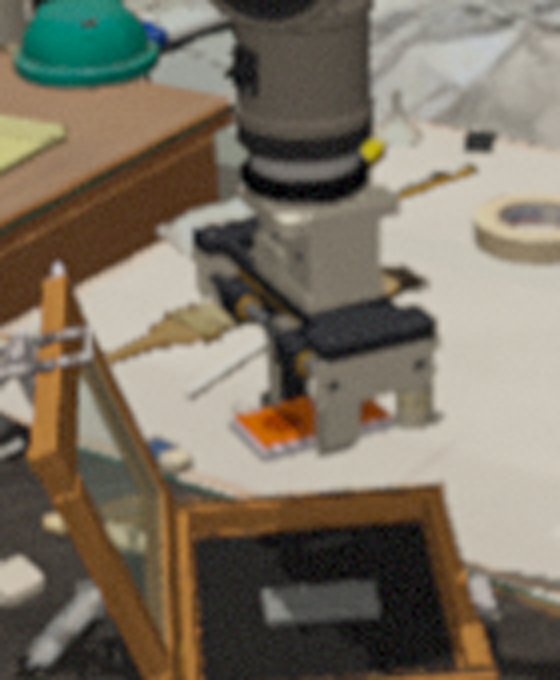

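View pics/scene_p.png

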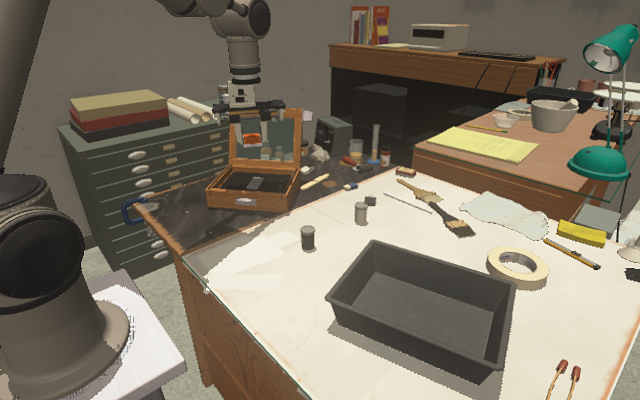

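```bash
python3 - <<'E'
from h import *
for n,c in (('scene',(310,225,540,400,3)),('side',(345,135,445,205,8))):
    im=cv2.imread(f'pics/{n}_p.png') if n=='scene' else eyes.grab_frame('side')[:,:,::-1]
    x0,y0,x1,y1,k=c
    cv2.imwrite(f'pics/tray_{n}.png',cv2.resize(im[y0:y1,x0:x1],None,fx=k,fy=k,interpolation=cv2.INTER_CUBIC))
E
```

```text
(no output)
```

View pics/tray_scene.png

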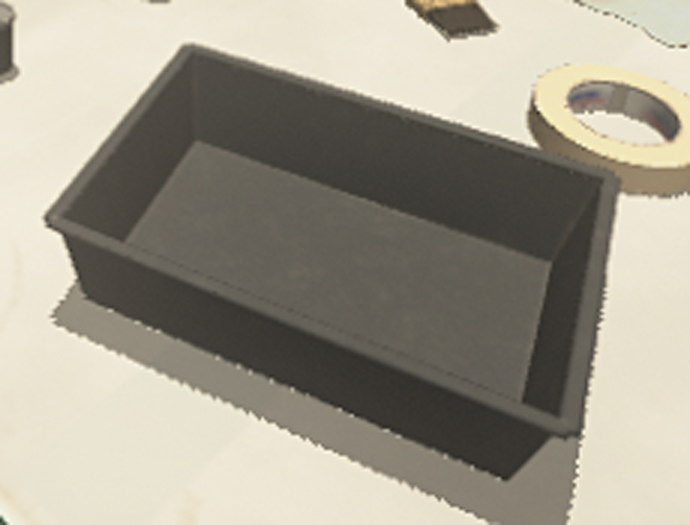

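View pics/tray_side.png

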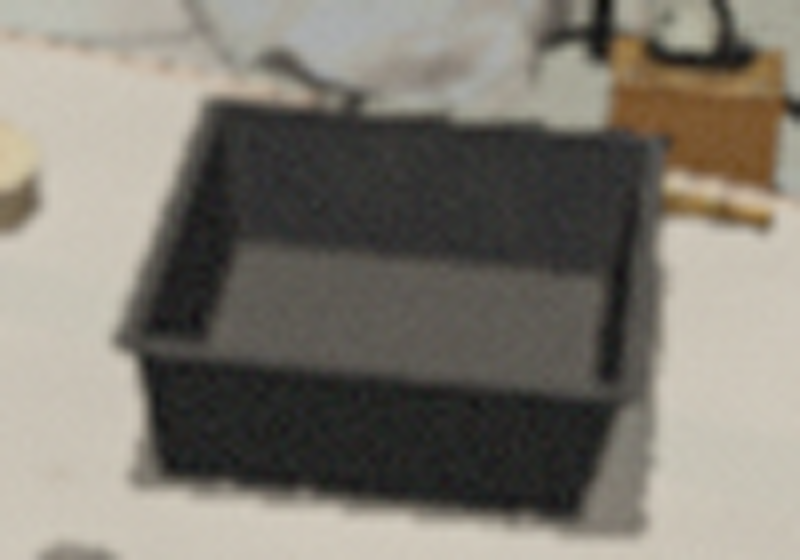

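```bash
python3 - <<'E'
from h import *
def u(p,c): return ((p[0]+.5)/c[2]-.5+c[0],(p[1]+.5)/c[2]-.5+c[1])
A=[onz('scene',u(p,(310,225,3)),69) for p in [(47,219),(188,45),(617,175),(574,434)]]
B=[onz('side',u(p,(345,135,8)),69) for p in [(640,395),(118,345),(210,100),(662,142)]]
for a,b in zip(A,B): print(a.round(1),b.round(1))
for P in (A,B,[(a+b)/2 for a,b in zip(A,B)]):
    r=cv2.minAreaRect(np.array([p[:2] for p in P],np.float32));print(r, np.mean(P,0).round(1))
E
```

```text
[ 366.  -261.2   69. ] [ 364.9 -260.2   69. ]
[ 559.1 -200.1   69. ] [ 560.1 -194.8   69. ]
[ 643.7 -461.    69. ] [ 641.9 -450.8   69. ]
[ 449.1 -523.1   69. ] [ 447.6 -512.1   69. ]
((504.58599853515625, -361.18109130859375), (204.28713989257812, 274.69439697265625), 17.708354949951172) [ 504.5 -361.4   69. ]
((502.9530029296875, -354.1330871582031), (205.8535614013672, 268.8009338378906), 17.718502044677734) [ 503.6 -354.5   69. ]
((504.0147399902344, -357.9577331542969), (204.154052734375, 271.5017395019531), 17.846858978271484) [ 504.  -357.9   69. ]
```

Request:
{"fn": "play_rows", "kwargs": {"commands": [{"tx":-0.4,"ty":0.2,"tz":-1.2,"yaw":0},{"tx":-1.8,"ty":0.8,"tz":-2.5,"yaw":0},{"tx":-3.7,"ty":1.6,"tz":-3.8,"yaw":0},{"tx":-6.4,"ty":2.9,"tz":-4.6,"yaw":0},{"tx":-9.4,"ty":4.2,"tz":-5,"yaw":0},{"tx":-12.4,"ty":5.5,"tz":-5,"yaw":0},{"tx":-15.5,"ty":6.9,"tz":-5,"yaw":0},{"tx":-18.3,"ty":8.2,"tz":-5,"yaw":0}]}}

```text
t: 17.23
position: [541.2, 50.3, 224.5]
ee_rot: [0.004, 0.864, 0.503, 0.001]
contact_force: [0.2, 0.1, -1.5]
finger_gap: 0.537
```

Request:
{"fn": "play_rows", "kwargs": {"commands": [{"tx":-2.7,"ty":1.2,"tz":0,"yaw":0},{"tx":-5.5,"ty":2.4,"tz":0,"yaw":0},{"tx":-8.2,"ty":3.7,"tz":0,"yaw":0},{"tx":-11,"ty":4.9,"tz":0,"yaw":0},{"tx":-13.7,"ty":6.1,"tz":0,"yaw":0},{"tx":-16.4,"ty":7.3,"tz":0,"yaw":0},{"tx":-19,"ty":8.5,"tz":0,"yaw":0},{"tx":-21,"ty":9.4,"tz":0,"yaw":0}]}}

```text
t: 17.9
position: [518.1, -181.9, 226.2]
ee_rot: [0.004, 0.865, 0.503, 0.001]
contact_force: [1.1, -0.5, -1.3]
finger_gap: 0.539
```

```bash
python3 - <<'E'
from h import *
s=look('q',['scene'])
q=s['ee_rot'];M=Rn.from_quat([q[1],q[2],q[3],q[0]]).as_matrix()
print((M.T@(np.array([504,-358,225])-s['position'])/10).round(2))
E
```

```text
t 17.9 F [-309.1 -303.7  226.2] W [ 518.1 -181.9  226.2] f [ 1.1 -0.5 -1.3] gap 0.539 toolx az 60.3 q [-0.48  0.39  1.48 -0.    1.27  0.04]
[-16.     7.49   0.21]
```

View pics/scene_q.png

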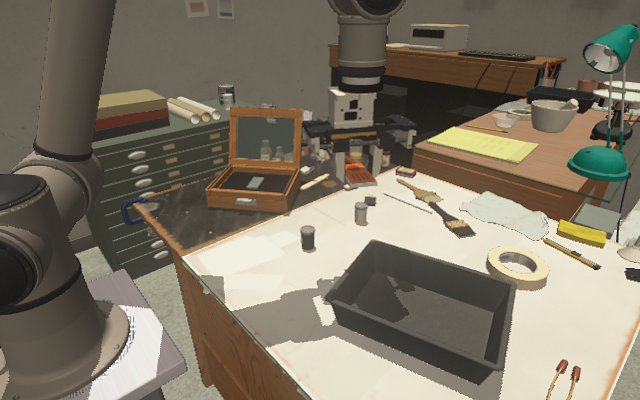

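Request:
{"fn": "play_rows", "kwargs": {"commands": [{"tx":-2.5,"ty":1.2,"tz":0,"yaw":6},{"tx":-5,"ty":2.4,"tz":0,"yaw":12},{"tx":-7.5,"ty":3.6,"tz":0,"yaw":18},{"tx":-10,"ty":4.8,"tz":0,"yaw":24},{"tx":-12.5,"ty":5.9,"tz":0,"yaw":30},{"tx":-14.5,"ty":6.8,"tz":0,"yaw":36},{"tx":-15.7,"ty":7.3,"tz":0,"yaw":41},{"tx":-16,"ty":7.5,"tz":0,"yaw":42.5}]}}

```text
t: 18.62
position: [501.9, -364.2, 227.6]
ee_rot: [0.005, 0.989, 0.151, 0.002]
contact_force: [0.0, -0.3, -0.5]
finger_gap: 0.542
```

Request:
{"fn": "play_rows", "kwargs": {"commands": [{"tx":0,"ty":0,"tz":2,"yaw":0},{"tx":0,"ty":0,"tz":4,"yaw":0},{"tx":0,"ty":0,"tz":6,"yaw":0},{"tx":0,"ty":0,"tz":8,"yaw":0},{"tx":0,"ty":0,"tz":10,"yaw":0},{"tx":0,"ty":0,"tz":11.5,"yaw":0},{"tx":0,"ty":0,"tz":12,"yaw":0},{"tx":0,"ty":0,"tz":12,"yaw":0}]}}

```text
t: 19.28
position: [501.9, -364.3, 106.6]
ee_rot: [0.004, 0.988, 0.151, 0.001]
contact_force: [-0.2, -0.3, -0.7]
finger_gap: 0.538
```

```bash
python3 - <<'E'
from h import *
import pickle
s=look('r',['scene','side','wrist'],{'side':(320,60,460,210,5),'scene':(250,100,540,400,2)});pickle.dump(s,open('sr.pkl','wb'))
q=s['ee_rot'];M=Rn.from_quat([q[1],q[2],q[3],q[0]]).as_matrix()
print((M.T@(np.array([504,-358,13])-s['position'])/10).round(2), M.round(3))
E
```

```text
t 19.28 F [-438.3 -433.5  106.6] W [ 501.9 -364.3  106.6] f [-0.2 -0.3 -0.7] gap 0.538 toolx az 17.4 q [-0.75  0.63  1.42 -0.    1.09  0.52]
[ 0.38 -0.6   9.36] [[ 0.954  0.299  0.003]
 [ 0.299 -0.954 -0.007]
 [ 0.001  0.007 -1.   ]]
```

View pics/scene_r.png

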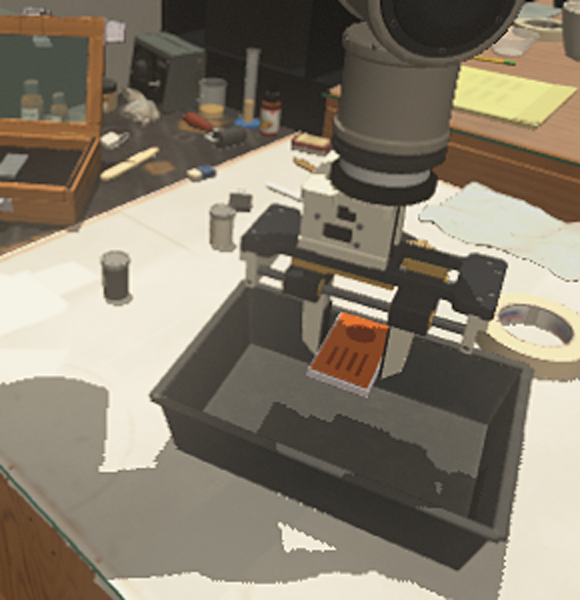

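View pics/side_r.png

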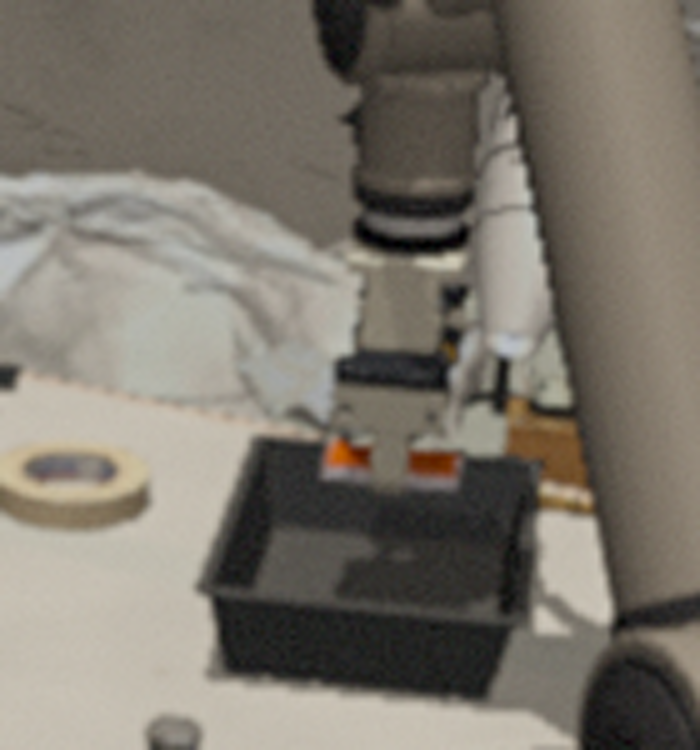

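View pics/wrist_r.png

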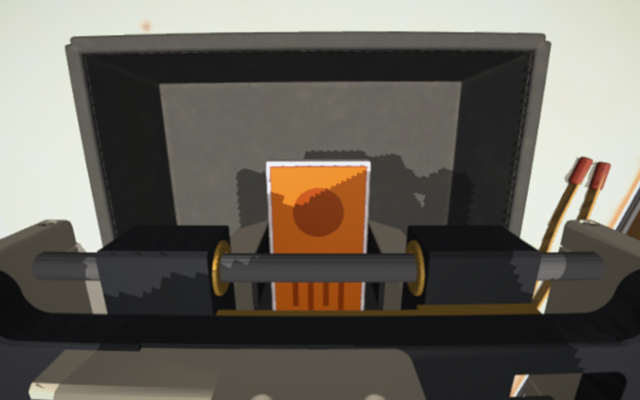

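Request:
{"fn": "play_rows", "kwargs": {"commands": [{"tx":0.1,"ty":-0.2,"tz":1.5,"yaw":0},{"tx":0.3,"ty":-0.4,"tz":3,"yaw":0},{"tx":0.4,"ty":-0.6,"tz":4.5,"yaw":0},{"tx":0.4,"ty":-0.6,"tz":6,"yaw":0},{"tx":0.4,"ty":-0.6,"tz":7.2,"yaw":0},{"tx":0.4,"ty":-0.6,"tz":8,"yaw":0},{"tx":0.4,"ty":-0.6,"tz":8.4,"yaw":0},{"tx":0.4,"ty":-0.6,"tz":8.4,"yaw":0}]}}

```text
t: 20.1
position: [505.6, -359.5, 24.7]
ee_rot: [0.005, 0.989, 0.151, 0.003]
contact_force: [0.3, 0.2, -0.4]
finger_gap: 0.54
```

```bash
python3 - <<'E'
from h import *
s=look('s',['scene','wrist'],{'scene':(250,100,540,400,2)})
E
```

```text
t 20.1 F [-432.4 -432.2   24.7] W [ 505.6 -359.5   24.7] f [ 0.3  0.2 -0.4] gap 0.54 toolx az 17.4 q [-0.74  0.73  1.49 -0.    0.91  0.53]
```

View pics/scene_s.png

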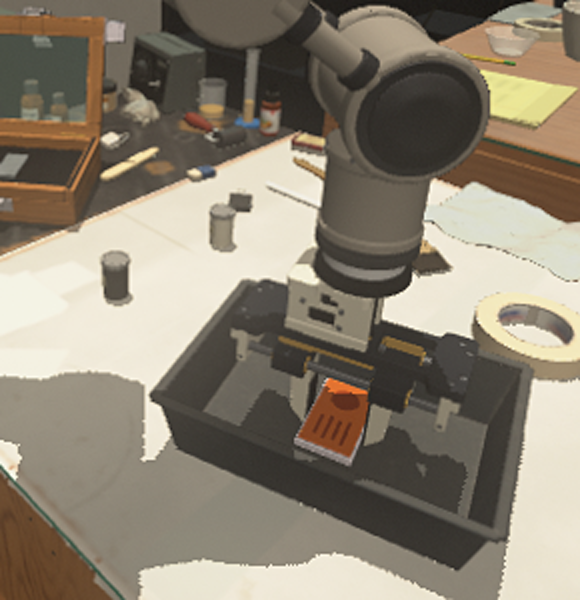

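Request:
{"fn": "play_rows", "kwargs": {"commands": [{"tx":0,"ty":0,"tz":0.2,"yaw":0},{"tx":0,"ty":0,"tz":0.4,"yaw":0},{"tx":0,"ty":0,"tz":0.6,"yaw":0},{"tx":0,"ty":0,"tz":0.8,"yaw":0},{"tx":0,"ty":0,"tz":1,"yaw":0},{"tx":0,"ty":0,"tz":1.15,"yaw":0},{"tx":0,"ty":0,"tz":1.2,"yaw":0},{"tx":0,"ty":0,"tz":1.2,"yaw":0}]}}

```text
t: 20.87
position: [506.1, -360.0, 13.5]
ee_rot: [0.006, 0.989, 0.151, 0.003]
contact_force: [0.1, 0.7, -1.7]
finger_gap: 0.541
```

Request:
{"fn": "play_rows", "kwargs": {"commands": [{"tx":0,"ty":0,"tz":0.05,"yaw":0},{"tx":0,"ty":0,"tz":0.1,"yaw":0},{"tx":0,"ty":0,"tz":0.15,"yaw":0},{"tx":0,"ty":0,"tz":0.2,"yaw":0},{"tx":0,"ty":0,"tz":0.2,"yaw":0},{"tx":0,"ty":0,"tz":0.2,"yaw":0},{"tx":0,"ty":0,"tz":0.2,"yaw":0},{"tx":0,"ty":0,"tz":0.2,"yaw":0}], "newtons": 6}}

```text
t: 21.53
position: [506.2, -360.0, 11.7]
ee_rot: [0.006, 0.989, 0.151, 0.003]
contact_force: [0.6, -0.2, 0.7]
finger_gap: 0.543
```

Request:
{"fn": "play_rows", "kwargs": {"commands": [{"tx":0,"ty":0,"tz":0,"yaw":0},{"tx":0,"ty":0,"tz":0,"yaw":0},{"tx":0,"ty":0,"tz":0,"yaw":0},{"tx":0,"ty":0,"tz":0,"yaw":0},{"tx":0,"ty":0,"tz":0,"yaw":0},{"tx":0,"ty":0,"tz":0,"yaw":0},{"tx":0,"ty":0,"tz":0,"yaw":0},{"tx":0,"ty":0,"tz":0,"yaw":0}], "fingers": 0.75}}

```text
t: 22.2
position: [506.3, -360.2, 11.8]
ee_rot: [0.006, 0.988, 0.151, 0.003]
contact_force: [1.0, -0.7, 1.3]
finger_gap: 0.752
```

```bash
python3 - <<'E'
from h import *
s=look('t',['scene','wrist'],{'scene':(250,100,540,400,2)})
E
```

```text
t 22.2 F [-432.3 -433.2   11.8] W [ 506.3 -360.2   11.8] f [ 1.  -0.7  1.3] gap 0.752 toolx az 17.4 q [-0.74  0.75  1.49 -0.    0.89  0.53]
```

View pics/scene_t.png

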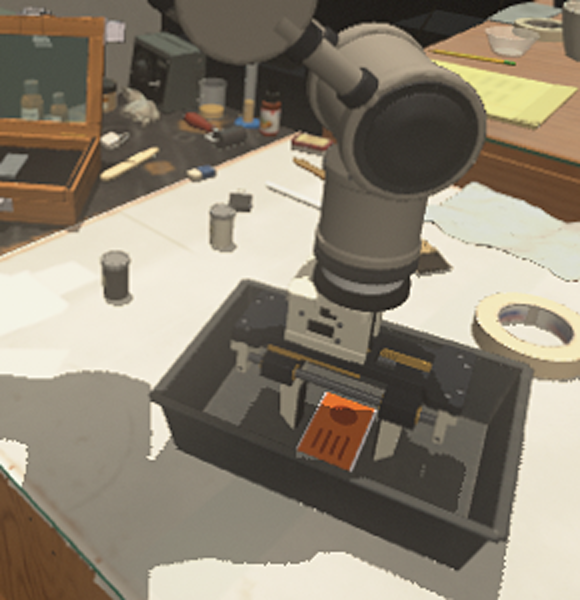

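Released; retreat straight up, then back for a look.

Request:
{"fn": "play_rows", "kwargs": {"commands": [{"tx":0,"ty":0,"tz":-0.5,"yaw":0},{"tx":0,"ty":0,"tz":-2,"yaw":0},{"tx":0,"ty":0,"tz":-4.5,"yaw":0},{"tx":0,"ty":0,"tz":-8,"yaw":0},{"tx":0,"ty":0,"tz":-12,"yaw":0},{"tx":0,"ty":0,"tz":-16,"yaw":0},{"tx":0,"ty":0,"tz":-19,"yaw":0},{"tx":0,"ty":0,"tz":-20,"yaw":0}]}}

```text
t: 22.97
position: [506.0, -358.9, 217.9]
ee_rot: [0.01, 0.988, 0.151, 0.006]
contact_force: [0.5, -0.4, 0.7]
finger_gap: 0.75
```

Request:
{"fn": "play_rows", "kwargs": {"commands": [{"tx":-1.5,"ty":0,"tz":0,"yaw":0},{"tx":-3,"ty":0,"tz":0,"yaw":0},{"tx":-5,"ty":0,"tz":0,"yaw":0},{"tx":-7,"ty":0,"tz":0,"yaw":0},{"tx":-8.5,"ty":0,"tz":0,"yaw":0},{"tx":-9.5,"ty":0,"tz":0,"yaw":0},{"tx":-10,"ty":0,"tz":0,"yaw":0},{"tx":-10,"ty":0,"tz":0,"yaw":0}]}}

```text
t: 23.63
position: [409.7, -389.1, 216.7]
ee_rot: [0.009, 0.989, 0.15, 0.006]
contact_force: [0.3, -0.3, 0.2]
finger_gap: 0.753
```

```bash
python3 - <<'E'
from h import *
s=look('u',['wrist','scene','side'])
im=cv2.imread('pics/wrist_u.png');h=cv2.cvtColor(im,cv2.COLOR_BGR2HSV)
m=cv2.inRange(h,(3,120,80),(30,255,255));m[215:]=0
c=max(cv2.findContours(m,0,2)[0],key=cv2.contourArea)
pts=np.array([onz('wrist',p[0].astype(float),13,s)[:2] for p in c],np.float32)
print('plate rect',cv2.minAreaRect(pts))
E
```

```text
t 23.63 F [-525.  -393.5  216.7] W [ 409.7 -389.1  216.7] f [ 0.3 -0.3  0.2] gap 0.753 toolx az 17.3 q [-0.9   0.42  1.46  0.    1.24  0.37]
plate rect ((505.02630615234375, -360.5115966796875), (83.13640594482422, 44.47783279418945), 17.307575225830078)
```

View pics/wrist_u.png

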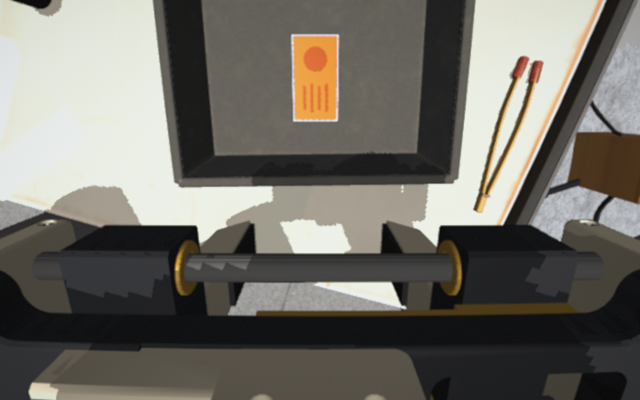

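View pics/scene_u.png

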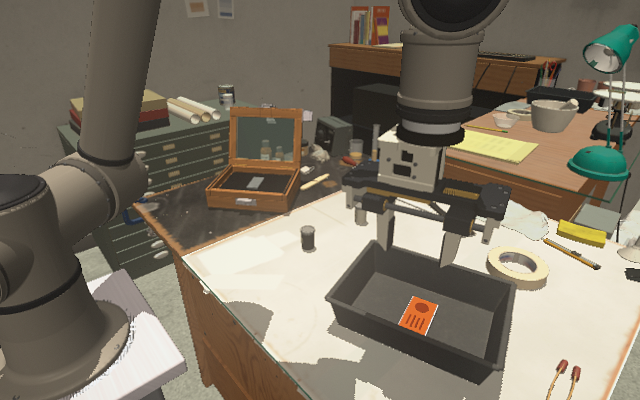

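View pics/side_u.png

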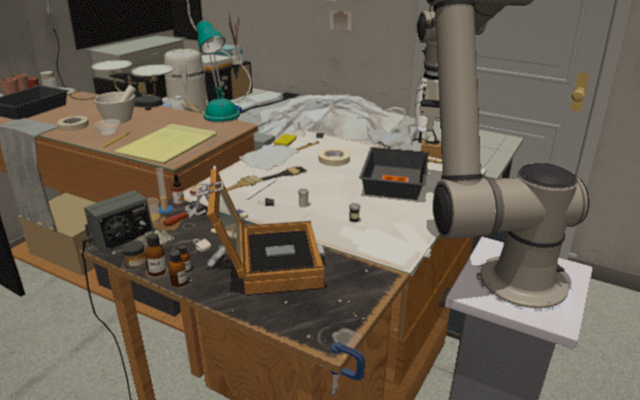

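```bash
python3 - <<'E'
from bench import job_done,state
s=state();print(s['t'],abs(s['joint_velocities']).max());print(job_done())
E
```

```text
23.7833 0.007780691802554032
the job is handed in; nothing more can be done
None
```

The relief plate is lying amber face up on the floor of the black tray, and I handed the job in at about 23.8 s of the 72 s allowed.

- **Latch and cover:** I pushed the lever over from behind with shut fingers until it fell to its stop and the hook hung free. I then pinched the lift tab across its width and carried the cover past upright, where it fell back on its own.
- **Plate:** I took it across the 50 mm, carried it over the cans, lowered it until the fingertips reached the tray floor and opened the fingers.

**Last checks:**
- The plate's centre measured (505, -360) mm, against a tray centre of about (504, -358).
- It was lined up with the tray and looked flat from all three cameras. I did not measure its tilt or height directly.
- The cover stood folded back, both film cans were standing where they were, and the open gripper was touching nothing at about 217 mm up.

**What disagreed:**
- The plate lay about 21° off the frame's x axis from the start, not within 5° as stated, so I turned the grasp to match.
- The first grip was about 6 mm too shallow, so I opened, lowered and gripped again before lifting.
- The side and scene cameras put the tray centre about 7 mm apart in y. I used the average, which was well within tolerance.
- Near 0.75 rad the pinch on the tab pushed the measured tool force to about 33 N. I loosened the fingers and pushed with the front one instead.

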